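# Scoop ice from the bar's ice bin into the pitcher

## Robot

A 6-joint arm with a two-finger parallel gripper is mounted at the origin on the work surface. World frame = base frame: x ahead of the robot, y to its left, z up, the work surface at z = 0. Lengths are in m, angles in rad, forces in N, time in s.
With the tool pointing down it reaches from about 0.4 to 0.825 m from the base axis. Payload 7 kg.
Tool frame: the origin (TCP) lies at the very end of the fingers, on their centre line; the grasp point (between the pads) lies 19 mm behind it; z points along the fingers, y is the line along which they close (so a half turn about z gives the same grasp; the last joint's range is limited). The gripper opens to 88 mm and grips with 3 to 60 N. Pads are 19 mm wide; open, the fingers measure 130 mm over their backs; the gripper's body (78 mm by 193 mm) begins 47 mm behind the grasp point.
Start: joints at [1.457, 0.359, 0.012, 0, -1.224, -0.288], TCP at [0.264, 0.621, 0.227] pointing down, gripper open.
Joint ranges: [-3.07, 3.07], [-1.43, 2.12], [-1.02, 1.25], [-3.03, 1.67], [-3.05, -0], [-3.03, 3.03]. Speed limits (rad/s): [2.39, 2.39, 3.01, 3.14, 3.14, 3.14].

## Interface

Orientations are given as [roll, pitch, yaw] about the fixed x, y, z axes, in that order (R = Rz(yaw) Ry(pitch) Rx(roll)).
In Python, from station import * gives the robot as it stands.
- The arm moves only by the tool servo_tool, never from a script. Its argument "moves" is a list of rows, each an object of numbers: "jaw": the opening, from 0 (shut) to 1 (fully open); "dx", "dy", "dz": the shift along the world's x, y, z in m; "roll": the turn about the world's z in degrees. A call has exactly 10 rows; each row shifts and turns the commanded pose from where the row before left it; what a row does not reach is not made up. A row lasts 1/8 s, in which the tool goes at most 62.5 mm and 10.7 degrees, less where a joint would pass 70% of its speed; a pose out of reach is approached as far as the arm can. A call with a gripper value outside its range is refused whole. The fingers move at their own pace and stop on an object; "newtons" is the grip in N (left out, the last holds). Time passes only in rows, so rows that do not move let the fingers close, or fill a call up. It gives the time, the measured TCP pose, the force, the opening and the grip force at its end, in the units of the state.
- get_state(): the state, without advancing time (a new reading comes with each control period).
- grab_frame(name): name is "side" or "top"; returns (picture, depth): 420x560x3 uint8, red, green, blue; 420x560 float32, m along the optical axis (not along the pixel's ray), 0 where there is no reading.
- calibration(name): a dict with "intrinsics" (3x3 intrinsics, pixels), "R" (3x3) and "t" (3): a world point X has camera coordinates R X + t. Camera axes: x right, y down, z forward; pixel columns grow to the right and rows downward; lengths in m; the calibration is good to about 2 mm. A picture is of the moment at which its call begins. calibration takes no time and is no camera call.
- job_done(): hands the job in; it is judged then, once.
The state is a dict: "t": time; "q": joint angles; "qd": joint speeds; "joint_efforts": joint torques, N m; "eef_pos": TCP position; "ee_rot": TCP orientation; "force": force on the tool from outside, world axes, zero at the start; "moment": the same for the moment, N m; "width": finger opening in m; "gripper_force": force on a finger pad.
Only numpy, scipy, OpenCV 4.12 (cv2) and the standard library are available. Lean on these libraries where they do the work, as an engineer would, in place of code of your own. Each camera call takes 0.05 s, during which the arm holds its last target. There are 200 camera calls.

## Task

Get ice for the steel pitcher: with the scoop, lift at least three ice cubes together out of the open ice bin, set the loaded scoop down level on the rubber mat and let go of it, then slide the bin's cover fully shut so that the rest stays cold. Then pick the scoop up again, empty all its ice into the pitcher and put the empty scoop back level on the mat. Never touch the ice with the fingers, spill none on the counter (cubes belong in the bin or the pitcher), leave the cover shut, the pitcher standing where it is and the mug, tamper and jar alone.

Things in the scene. Friction and masses are not known exactly. Their poses are not given: they have to be found in the camera images.
- bin: Fixed steel ice bin. Origin on the counter under the middle of the open well; x to its far end, y left, z up. Inside: 230 mm long (x), 116 mm wide (y); floor, see well. Walls 6 mm thick: sides and far end 70 mm high, near wall (-x) only 45 mm, so a scoop handle passes above it. Left of the well (y 64 to 219 mm) a closed grey deck, 70 mm high, where the cover parks.
- well (a point): Middle of the well's floor, 6 mm above the counter, axes as the bin's. The floor is smooth; cubes lie on it in one layer.
- cover (a joint): Position (m) of the flat steel cover (242 x 128 x 6 mm, underside 72 mm above the counter) sliding along the bin's y on a track with about 2 N drag; it stays where left. 0 = fully shut over the well (end stop), 0.15 = parked on the deck to the left. It starts above 0.124, which leaves the whole well open.
- cover_grip (a point): Middle of the top face of the cover's grip, a black upright bar 70 mm long (bin x), 18 mm thick (bin y) and 36 mm high on the middle of the cover; its top is 114 mm above the counter. It moves with the cover.
- mat: Thin black rubber mat, fixed, 200 mm (x) by 130 mm (y), 4 mm thick; origin under its centre on the counter. The scoop starts with its bowl on the middle of it.
- scoop: Flat-bottomed steel ice scoop, about 220 g. Origin: middle of the bowl's underside; x to the open front lip, z up. Bowl 100 mm long (x -50 to 50), 96 wide, 48 high, sheet 2.5 mm; top and front open; side walls slope from the lip back to x = 4 at the top. Black bar handle along x from -50 to -167, 20 wide, 24 high, its centre 85 mm above the underside. Stands level on its bowl.
- scoop_grip (a point): Point on the handle's centre line to hold it by: x = -85 mm, y = 0, z = 85 mm in the scoop's frame.
- scoop_bowl (a point): Point in the middle of the bowl, 20 mm above the underside. A cube counts as in the scoop when its centre is within 62 mm of it.
- scoop_lip (a point): Middle of the front lip's lower edge: x = 50 mm, z = 0 in the scoop's frame.
- pitcher: Round steel pitcher, loose, 600 g, upright: 132 mm outside and 124 mm inside diameter, 100 mm high, floor 5 mm, wire handle on its +x side reaching 96 mm from the axis. Origin under its centre on the counter.
- pitcher_mid (a point): Point on the pitcher's axis 50 mm above the counter. A cube counts as in the pitcher when its centre is within 68 mm of it.
- ice0: Ice cube 1 of 6, rounded, 28 mm, about 20 g, very slippery (friction about 0.2 on anything); pale blue-white. Origin at its centre. Lies in one layer in the well at the start.
- ice1: Ice cube 2 of 6, rounded, 28 mm, about 20 g, very slippery (friction about 0.2 on anything); pale blue-white. Origin at its centre. Lies in one layer in the well at the start.
- ice2: Ice cube 3 of 6, rounded, 28 mm, about 20 g, very slippery (friction about 0.2 on anything); pale blue-white. Origin at its centre. Lies in one layer in the well at the start.
- ice3: Ice cube 4 of 6, rounded, 28 mm, about 20 g, very slippery (friction about 0.2 on anything); pale blue-white. Origin at its centre. Lies in one layer in the well at the start.
- ice4: Ice cube 5 of 6, rounded, 28 mm, about 20 g, very slippery (friction about 0.2 on anything); pale blue-white. Origin at its centre. Lies in one layer in the well at the start.
- ice5: Ice cube 6 of 6, rounded, 28 mm, about 20 g, very slippery (friction about 0.2 on anything); pale blue-white. Origin at its centre. Lies in one layer in the well at the start.
- mug: Bystander: white mug, 80 mm wide, 88 mm high, beyond the work. Origin under its centre.
- tamper: Bystander: dark steel coffee tamper, 58 mm wide, 93 mm high. Origin under its centre.
- jar: Bystander: amber glass jar, 72 mm wide, 110 mm high, beyond the bin. Origin under its centre.
There are look-alikes about, which are no part of the job. Leave any pink or turquoise look-alike of the ice4 alone.

How it is judged:
By the outcome, as a careful person would: the job done as asked, in the order asked, and still so for the second after the job is handed in, with the robot touching nothing.
It also fails if it takes over 72 s, if anything falls off the work surface, if the arm or the gripper's body presses on something with over 40 N, if the wrist force passes 120 N, or if a joint passes its speed limit or range.

## Working session

There is one attempt and no reset: what is moved stays moved. The work goes in short steps, Python scripts to look and compute and a tool call to move; the robot and the scene stay as the last step left them, time stands still between calls to the robot, and variables do not carry over. Pictures are saved under pics/ and viewed, at most 10 in all, crops included, and the job is handed in when it is done.

Besides the shell and the picture viewer there is one more tool, called by a JSON object that holds its "fn" and its "kwargs", one argument or row to a line. servo_tool: Moves the arm, as the interface text tells. Its arguments: {"type":"object","properties":{"moves":{"type":"array","items":{"type":"object","properties":{"jaw":{"type":"number"},"dx":{"type":"number"},"dy":{"type":"number"},"dz":{"type":"number"},"roll":{"type":"number"}}}},"newtons":{"type":"number"}},"required":["moves"]}

```bash
mkdir -p pics; ls; cat > h.py <<'E'
from station import *
import numpy as np, cv2
def ray(n,u,v):
    c=calibration(n);R=np.array(c["R"]);t=np.array(c["t"]);K=np.array(c["intrinsics"])
    return -R.T@t, R.T@np.linalg.inv(K)@np.array([u,v,1.])
def plane(n,u,v,z):
    o,d=ray(n,u,v);return o+d*(z-o[2])/d[2]
def proj(n,X):
    c=calibration(n);p=np.array(c["intrinsics"])@(np.array(c["R"])@np.array(X)+np.array(c["t"]));return p[:2]/p[2]
def cloud(n,d):
    c=calibration(n);R=np.array(c["R"]);t=np.array(c["t"]);K=np.array(c["intrinsics"])
    v,u=np.mgrid[:420,:560];r=np.stack([u,v,np.ones_like(u)],-1)@np.linalg.inv(K).T
    return (r*d[...,None]-t)@R
def two(a,pa,b,pb):
    o,d=ray(a,*pa);p,e=ray(b,*pb)
    s=np.linalg.lstsq(np.stack([d,-e],1),p-o,rcond=None)[0];return (o+d*s[0]+p+e*s[1])/2
E
python3 - <<'E'
from h import *
for n in("top","side"):
    p,d=grab_frame(n);cv2.imwrite(f"pics/{n}0.png",p[...,::-1]);np.savez(f"{n}0.npz",p=p,d=d)
    o,r=ray(n,280,210);print(n,o,r)
s=get_state();print(s["t"],s["eef_pos"],s["ee_rot"],s["width"])
E
```

```text
pics
top [ 0.36815206 -0.00720625  1.3623998 ] [ 0.17024537 -0.01272891 -0.98533609]
side [0.35638536 0.56344069 0.71961467] [ 0.255163   -0.65959251 -0.70710472]
0.1 [0.26380799 0.62083838 0.22569641] [ 3.14006592e+00 -1.48535162e-04 -4.01829368e-01] 0.08740407340748457
```

View pics/top0.png

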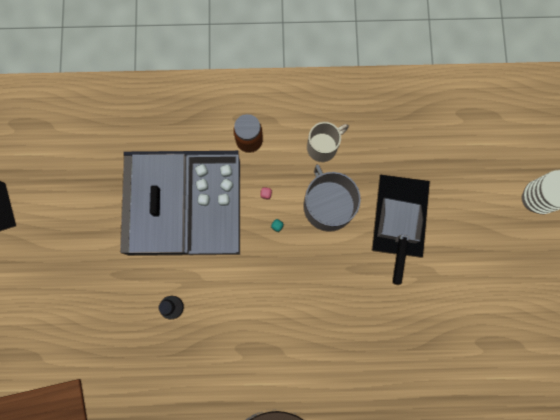

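View pics/side0.png

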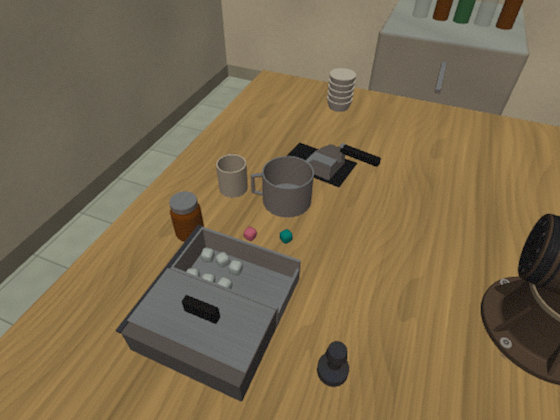

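The top view shows six pale cubes in the well at (201,170), (226,170), (202,185), (226,185), (204,199), (223,199). Candidates that could be taken for the ice are these six, plus the pink (265,193) and turquoise (277,225) cubes on the counter. I choose the six in the well. The cover grip is at (155,201), the pitcher at (331,200), and the scoop bowl at (401,220) with its handle at (400,260). The white cup stack at (545,193) isn't part of the job.

```bash
python3 - <<'E'
from h import *
D={n:np.load(n+"0.npz") for n in("top","side")}
P={n:D[n]["p"] for n in D}; C={n:cloud(n,D[n]["d"]) for n in D}
hsv={n:cv2.cvtColor(P[n],cv2.COLOR_RGB2HSV) for n in P}
np.set_printoptions(precision=4,suppress=True)
def rect(pts,name):
    r=cv2.minAreaRect(pts.astype(np.float32));print(name,len(pts),r)
def comp(mask,roi):
    m=np.zeros(mask.shape,np.uint8);x0,y0,x1,y1=roi;m[y0:y1,x0:x1]=mask[y0:y1,x0:x1];return m>0
# cubes
for n,roi in(("top",(188,155,240,250)),("side",(180,235,300,300))):
    m=comp((hsv[n][...,2]>150)&(hsv[n][...,1]<60),roi)
    k,l,st,ce=cv2.connectedComponentsWithStats(m.astype(np.uint8))
    for i in range(1,k):
        if st[i,4]>12: print(n,"cube",ce[i],st[i,4],np.median(C[n][l==i],0),plane(n,*ce[i],0.034))
dark={n:hsv[n][...,2]<45 for n in P}
for n,roi in(("top",(385,232,415,295)),("side",(335,140,390,170)),("top",(140,175,170,225)),("side",(175,290,225,325))):
    X=C[n]; m=comp(dark[n]&(X[...,2]>0.06),roi); p=X[m]; ztop=np.percentile(p[:,2],80);q=p[abs(p[:,2]-ztop)<.006]
    print(n,roi,"ztop",ztop,"n",len(q)); rect(q[:,:2],"rect")
X=C["top"]
# mat
m=comp(dark["top"]&(X[...,2]<.02),(365,165,440,265));rect(X[m][:,:2],"mat");print(X[m][:,2].mean())
# bin
m=comp((X[...,2]>.06)&(X[...,2]<.09),(105,135,250,270));rect(X[m][:,:2],"bin+deck")
z=X[...,2];m=comp((z<.025)&(z>-.01),(190,158,238,250));rect(X[m][:,:2],"floor");print(np.median(z[m]))
# bowl
m=comp((z>.01)&(z<.06)&~dark["top"],(375,190,430,248));rect(X[m][:,:2],"bowl")
# pitcher
for n,roi in(("top",(295,170,365,235)),("side",(255,150,320,220))):
    p=C[n][comp((C[n][...,2]>.09)&(C[n][...,2]<.112),roi)]
    A=np.c_[2*p[:,:2],np.ones(len(p))];s=np.linalg.lstsq(A,(p[:,:2]**2).sum(1),rcond=None)[0];print("pitcher",n,len(p),s[:2],np.sqrt(s[2]+s[0]**2+s[1]**2),np.median(p[:,2]))
for nm,roi in(("jar",(230,110,265,152)),("mug",(305,120,350,162)),("tamper",(155,292,187,322)),("pink",(258,185,273,201)),("turq",(270,217,285,233))):
    m=comp(z>.02,roi);print(nm,X[m].min(0),X[m].max(0))
E
```

```text
top cube [200.1818 169.3636] 77 [0.7065 0.1743 0.0329] [0.7065 0.1743 0.034 ]
top cube [224.9733 169.36  ] 75 [0.7052 0.1119 0.0327] [0.705  0.1118 0.034 ]
top cube [200.64   183.7467] 75 [0.6691 0.1727 0.033 ] [0.6693 0.1732 0.034 ]
top cube [225.5395 183.8816] 76 [0.6675 0.1097 0.0326] [0.6675 0.1107 0.034 ]
top cube [202.2237 198.5132] 76 [0.6319 0.1699 0.0322] [0.6314 0.1692 0.034 ]
top cube [222.4512 198.5854] 82 [0.6298 0.1187 0.0328] [0.6301 0.1187 0.034 ]
side cube [206.1667 252.3148] 54 [0.7078 0.1147 0.0341] [0.7075 0.1144 0.034 ]
side cube [221.3091 256.7091] 55 [0.6703 0.1125 0.0338] [0.6699 0.1123 0.034 ]
side cube [234.6667 264.8   ] 60 [0.6323 0.1211 0.0336] [0.6321 0.1209 0.034 ]
side cube [191.9655 271.4138] 29 [0.7091 0.1728 0.0344] [0.7095 0.1724 0.034 ]
side cube [207.1944 276.7778] 36 [0.6708 0.1719 0.0338] [0.6721 0.172  0.034 ]
side cube [223.4906 281.566 ] 53 [0.6333 0.1697 0.0343] [0.6342 0.1694 0.034 ]
top (385, 232, 415, 295) ztop 0.10207021570929993 n 353
rect 353 ((0.4604898691177368, -0.3000936210155487), (0.020419441163539886, 0.10831135511398315), 77.3
[... 763 characters left out ...]
32), 89.2449951171875)
floor 3311 ((0.618523359298706, 0.14565151929855347), (0.11287689954042435, 0.2245386391878128), 89.25859069824219)
0.00596692201780539
bowl 444 ((0.5629963874816895, -0.32329070568084717), (0.09815918654203415, 0.10669007897377014), 77.57206726074219)
pitcher top 374 [ 0.6115 -0.1475] 0.06399339735504672 0.09869694201898836
pitcher side 491 [ 0.6147 -0.146 ] 0.06392620226057473 0.09735165433918365
jar [ 0.3682 -0.0072  0.0201] [0.8236 0.0958 1.3624]
mug [ 0.3682 -0.1987  0.0202] [ 0.8101 -0.0072  1.3624]
tamper [ 0.3376 -0.0072  0.02  ] [0.393  0.2713 1.3624]
pink [ 0.3682 -0.0072  0.02  ] [0.6595 0.025  1.3624]
turq [ 0.5463 -0.0287  0.0201] [ 0.577  -0.0009  0.0332]
```

```bash
python3 - <<'E'
from h import *
p=np.load("top0.npz")["p"]
a=cv2.resize(p[140:260,110:290],None,fx=4,fy=4,interpolation=cv2.INTER_CUBIC)
cv2.imwrite("pics/crop1.png",a[...,::-1])
E
```

```text
(no output)
```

View pics/crop1.png

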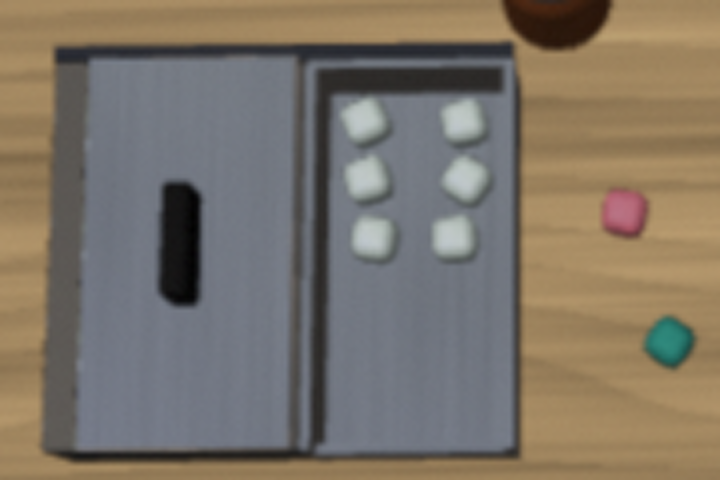

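The crop shows the six pale cubes in two columns in the well, with the pink cube at crop (625,212) and the turquoise one at (668,340) outside on the counter. I'll leave those alone. The handle grip comes out at about (0.483,-0.3045), yaw -12.5°, with its top at z 0.102 in both views.

{"fn": "servo_tool", "kwargs": {
  "moves": [
    {"dx": 0.022,"dy": -0.05,"roll": 1,"jaw": 1},
    {"dx": 0.022,"dy": -0.05,"roll": 1,"jaw": 1},
    {"dx": 0.022,"dy": -0.05,"roll": 1,"jaw": 1},
    {"dx": 0.022,"dy": -0.05,"roll": 1,"jaw": 1},
    {"dx": 0.022,"dy": -0.05,"roll": 1,"jaw": 1},
    {"dx": 0.022,"dy": -0.05,"roll": 1,"jaw": 1},
    {"dx": 0.022,"dy": -0.05,"roll": 1,"jaw": 1},
    {"dx": 0.022,"dy": -0.05,"roll": 1,"jaw": 1},
    {"dx": 0.022,"dy": -0.05,"roll": 1,"jaw": 1},
    {"dx": 0.022,"dy": -0.05,"roll": 1.5,"jaw": 1}
  ],
  "newtons": 60
}}

```text
$.moves[0]: bad value
```

{"fn": "servo_tool", "kwargs": {
  "moves": [
    {"dy": -0.05,"jaw": 1},
    {"dy": -0.05,"jaw": 1},
    {"dy": -0.05,"jaw": 1},
    {"dy": -0.05,"jaw": 1},
    {"dy": -0.05,"jaw": 1},
    {"dy": -0.05,"jaw": 1},
    {"dy": -0.05,"dz": -0.01,"jaw": 1},
    {"dy": -0.05,"dz": -0.02,"jaw": 1},
    {"dy": -0.025,"dz": -0.03,"jaw": 1},
    {"jaw": 1}
  ]
}}

```text
$.moves[0]: bad value
```

{"fn": "servo_tool", "kwargs": {
  "moves": [
    {"dx": 0.022,"dy": -0.05,"dz": 0,"roll": 1,"jaw": 1},
    {"dx": 0.022,"dy": -0.05,"dz": 0,"roll": 1,"jaw": 1},
    {"dx": 0.022,"dy": -0.05,"dz": 0,"roll": 1,"jaw": 1},
    {"dx": 0.022,"dy": -0.05,"dz": 0,"roll": 1,"jaw": 1},
    {"dx": 0.022,"dy": -0.05,"dz": 0,"roll": 1,"jaw": 1},
    {"dx": 0.022,"dy": -0.05,"dz": 0,"roll": 1,"jaw": 1},
    {"dx": 0.022,"dy": -0.05,"dz": 0,"roll": 1,"jaw": 1},
    {"dx": 0.022,"dy": -0.05,"dz": 0,"roll": 1,"jaw": 1},
    {"dx": 0.022,"dy": -0.05,"dz": 0,"roll": 1,"jaw": 1},
    {"dx": 0.022,"dy": -0.05,"dz": 0,"roll": 1.5,"jaw": 1}
  ],
  "newtons": 60
}}

```text
t: 1.35
eef_pos: [0.4842, 0.1195, 0.2266]
ee_rot: [-3.141, 0.0, -0.217]
force: [0.2, 1.2, 0.0]
width: 0.0876
gripper_force: 0.0
```

{"fn": "servo_tool", "kwargs": {
  "moves": [
    {"dx": 0,"dy": -0.05,"dz": 0,"roll": 0,"jaw": 1},
    {"dx": 0,"dy": -0.05,"dz": 0,"roll": 0,"jaw": 1},
    {"dx": 0,"dy": -0.05,"dz": 0,"roll": 0,"jaw": 1},
    {"dx": 0,"dy": -0.05,"dz": 0,"roll": 0,"jaw": 1},
    {"dx": 0,"dy": -0.05,"dz": 0,"roll": 0,"jaw": 1},
    {"dx": 0,"dy": -0.05,"dz": 0,"roll": 0,"jaw": 1},
    {"dx": 0,"dy": -0.05,"dz": -0.01,"roll": 0,"jaw": 1},
    {"dx": 0,"dy": -0.05,"dz": -0.02,"roll": 0,"jaw": 1},
    {"dx": 0,"dy": -0.025,"dz": -0.03,"roll": 0,"jaw": 1},
    {"dx": -0.001,"dy": 0,"dz": -0.03,"roll": 0,"jaw": 1}
  ]
}}

```text
t: 2.6
eef_pos: [0.4824, -0.3056, 0.1351]
ee_rot: [3.142, 0.001, -0.221]
force: [0.0, 0.4, -0.7]
width: 0.0875
gripper_force: 0.0
```

{"fn": "servo_tool", "kwargs": {
  "moves": [
    {"dx": 0,"dy": 0,"dz": -0.03,"roll": 0,"jaw": 1},
    {"dx": 0,"dy": 0,"dz": -0.02,"roll": 0,"jaw": 1},
    {"dx": 0,"dy": 0,"dz": -0.015,"roll": 0,"jaw": 1},
    {"dx": 0,"dy": 0,"dz": 0,"roll": 0,"jaw": 1},
    {"dx": 0,"dy": 0,"dz": 0,"roll": 0,"jaw": 0},
    {"dx": 0,"dy": 0,"dz": 0,"roll": 0,"jaw": 0},
    {"dx": 0,"dy": 0,"dz": 0,"roll": 0,"jaw": 0},
    {"dx": 0,"dy": 0,"dz": 0,"roll": 0,"jaw": 0},
    {"dx": 0,"dy": 0,"dz": 0,"roll": 0,"jaw": 0},
    {"dx": 0,"dy": 0,"dz": 0,"roll": 0,"jaw": 0}
  ]
}}

```text
t: 3.85
eef_pos: [0.483, -0.3038, 0.0716]
ee_rot: [-3.142, -0.0, -0.218]
force: [0.9, 0.5, 0.0]
width: 0.0332
gripper_force: 0.0
```

{"fn": "servo_tool", "kwargs": {
  "moves": [
    {"dx": 0,"dy": 0,"dz": 0,"roll": 0,"jaw": 0},
    {"dx": 0,"dy": 0,"dz": 0,"roll": 0,"jaw": 0},
    {"dx": 0,"dy": 0,"dz": 0,"roll": 0,"jaw": 0},
    {"dx": 0,"dy": 0,"dz": 0,"roll": 0,"jaw": 0},
    {"dx": 0,"dy": 0,"dz": 0,"roll": 0,"jaw": 0},
    {"dx": 0,"dy": 0,"dz": 0.01,"roll": 0,"jaw": 0},
    {"dx": 0,"dy": 0,"dz": 0.02,"roll": 0,"jaw": 0},
    {"dx": 0,"dy": 0,"dz": 0.04,"roll": 0,"jaw": 0},
    {"dx": 0,"dy": 0,"dz": 0.04,"roll": 0,"jaw": 0},
    {"dx": 0,"dy": 0,"dz": 0.02,"roll": 0,"jaw": 0}
  ]
}}

```text
t: 5.1
eef_pos: [0.4837, -0.304, 0.2046]
ee_rot: [3.141, -0.003, -0.218]
force: [0.2, 0.3, -2.1]
width: 0.0202
gripper_force: 59.9
```

```bash
cat >> h.py <<'E'
def handle(n,zmin=.05,vmax=45):
    "black handle points: line fit direction"
    p,d=grab_frame(n);X=cloud(n,d);h=cv2.cvtColor(p,cv2.COLOR_RGB2HSV)
    return p,d,X,h
E
python3 - <<'E'
from h import *
np.set_printoptions(precision=4,suppress=True)
p,d,X,h=handle("side");cv2.imwrite("pics/s1.png",p[...,::-1][90:230,220:420].repeat(3,0).repeat(3,1))
s=get_state();print(s["eef_pos"],s["force"],s["moment"],s["width"],s["gripper_force"])
E
```

```text
[ 0.4845 -0.3045  0.2066] [ 0.616  -1.0681  1.0297] [-0.0739  0.0483 -0.0522] 0.019299838076420786 59.93870794773102
```

View pics/s1.png

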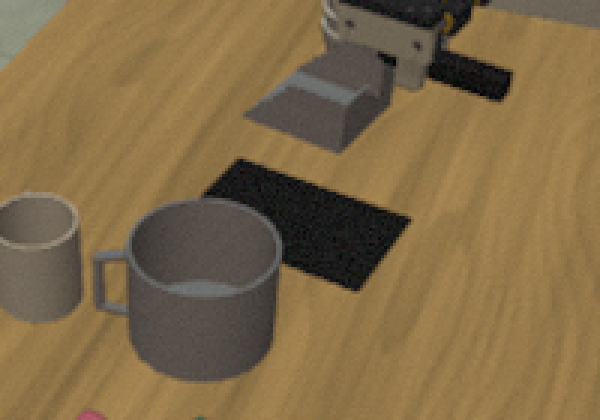

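The scoop is held level, with the empty mat below it at crop (310,225) and the pitcher at (205,285). Next I'll carry it over the bin.

{"fn": "servo_tool", "kwargs": {
  "moves": [
    {"dx": -0.0013,"dy": 0.03,"dz": 0,"roll": 1.2,"jaw": 0},
    {"dx": -0.0013,"dy": 0.05,"dz": 0,"roll": 1.2,"jaw": 0},
    {"dx": -0.0013,"dy": 0.055,"dz": 0,"roll": 1.2,"jaw": 0},
    {"dx": -0.0013,"dy": 0.055,"dz": 0,"roll": 1.2,"jaw": 0},
    {"dx": -0.0013,"dy": 0.055,"dz": 0,"roll": 1.2,"jaw": 0},
    {"dx": -0.0013,"dy": 0.055,"dz": 0,"roll": 1.2,"jaw": 0},
    {"dx": -0.0013,"dy": 0.055,"dz": 0,"roll": 1.2,"jaw": 0},
    {"dx": -0.0013,"dy": 0.05,"dz": 0,"roll": 1.2,"jaw": 0},
    {"dx": -0.0013,"dy": 0.03,"dz": 0,"roll": 1.2,"jaw": 0},
    {"dx": -0.0013,"dy": 0.015,"dz": 0,"roll": 1,"jaw": 0}
  ]
}}

```text
t: 6.4
eef_pos: [0.4694, 0.1476, 0.2012]
ee_rot: [3.141, 0.001, -0.01]
force: [0.3, 0.4, -1.9]
width: 0.0198
gripper_force: 59.9
```

```bash
python3 - <<'E'
from h import *
np.set_printoptions(precision=4,suppress=True)
s=get_state();print(s["t"],s["eef_pos"],s["ee_rot"])
for n in("top","side"):
    p,d=grab_frame(n);X=cloud(n,d);h=cv2.cvtColor(p,cv2.COLOR_RGB2HSV)
    cv2.imwrite(f"pics/{n}2.png",p[...,::-1]);np.savez(n+"2.npz",p=p,d=d)
    # handle tail top (black, high)
    m=(h[...,2]<45)&(X[...,2]>.2)&(X[...,2]<.25)&(X[...,0]<.455)&(X[...,0]>.38)&(abs(X[...,1]-.146)<.03)
    q=X[m]
    if len(q)>5: print(n,"tail",len(q),q.mean(0),np.polyfit(q[:,0],q[:,2],1),np.polyfit(q[:,0],q[:,1],1))
    m=(X[...,2]>.12)&(X[...,2]<.2)&(X[...,0]>.51)&(X[...,0]<.66)&(abs(X[...,1]-.146)<.07)
    q=X[m];print(n,"bowl",len(q),q.min(0),q.max(0),cv2.minAreaRect(q[:,:2].astype(np.float32)))
    m=m&(X[...,2]<.145)&(abs(X[...,1]-.145)<.04);q=X[m]
    if len(q)>20: print("floor fit",np.linalg.lstsq(np.c_[q[:,:2],np.ones(len(q))],q[:,2],rcond=None)[0],q[:,2].mean(),q[:,0].max())
E
```

```text
6.4 [0.4694 0.1476 0.2012] [ 3.1414  0.0007 -0.0102]
top tail 179 [0.4144 0.1462 0.2295] [-0.0121  0.2346] [0.0105 0.1419]
top bowl 1144 [0.5126 0.0978 0.1288] [0.6089 0.1939 0.1875] ((0.5609464049339294, 0.14618371427059174), (0.09658181667327881, 0.09497033059597015), 88.94998931884766)
floor fit [-0.0051 -0.0033  0.139 ] 0.13560018846115243 0.6088929180767391
side tail 422 [0.419  0.1551 0.227 ] [-0.0434  0.2452] [0.0356 0.1402]
side bowl 1792 [0.5109 0.0983 0.1331] [0.6123 0.1975 0.184 ] ((0.5613934397697449, 0.14760234951972961), (0.0985577329993248, 0.10108672827482224), 89.1845703125)
floor fit [-0.014   0.0013  0.1447] 0.13673811440561762 0.6121823452172357
```

{"fn": "servo_tool", "kwargs": {
  "moves": [
    {"dx": -0.004,"dy": -0.002,"dz": -0.015,"roll": 0,"jaw": 0},
    {"dx": 0,"dy": 0,"dz": -0.03,"roll": 0,"jaw": 0},
    {"dx": 0,"dy": 0,"dz": -0.03,"roll": 0,"jaw": 0},
    {"dx": 0,"dy": 0,"dz": -0.02,"roll": 0,"jaw": 0},
    {"dx": 0,"dy": 0,"dz": -0.015,"roll": 0,"jaw": 0},
    {"dx": 0,"dy": 0,"dz": -0.01,"roll": 0,"jaw": 0},
    {"dx": 0,"dy": 0,"dz": -0.005,"roll": 0,"jaw": 0},
    {"dx": 0,"dy": 0,"dz": 0,"roll": 0,"jaw": 0},
    {"dx": 0,"dy": 0,"dz": 0,"roll": 0,"jaw": 0},
    {"dx": 0,"dy": 0,"dz": 0,"roll": 0,"jaw": 0}
  ]
}}

```text
t: 7.75
eef_pos: [0.4663, 0.1445, 0.077]
ee_rot: [-3.141, -0.001, -0.012]
force: [0.1, -0.8, -2.3]
width: 0.0194
gripper_force: 59.9
```

{"fn": "servo_tool", "kwargs": {
  "moves": [
    {"dx": 0,"dy": 0,"dz": -0.001,"roll": 0,"jaw": 0},
    {"dx": 0,"dy": 0,"dz": -0.001,"roll": 0,"jaw": 0},
    {"dx": 0,"dy": 0,"dz": -0.001,"roll": 0,"jaw": 0},
    {"dx": 0,"dy": 0,"dz": -0.0005,"roll": 0,"jaw": 0},
    {"dx": 0,"dy": 0,"dz": 0,"roll": 0,"jaw": 0},
    {"dx": 0,"dy": 0,"dz": 0,"roll": 0,"jaw": 0},
    {"dx": 0.003,"dy": 0,"dz": 0,"roll": 0,"jaw": 0},
    {"dx": 0.003,"dy": 0,"dz": 0,"roll": 0,"jaw": 0},
    {"dx": 0,"dy": 0,"dz": 0,"roll": 0,"jaw": 0},
    {"dx": 0,"dy": 0,"dz": 0,"roll": 0,"jaw": 0}
  ]
}}

```text
t: 9.0
eef_pos: [0.472, 0.1442, 0.0735]
ee_rot: [3.142, -0.0, -0.012]
force: [-2.4, -0.6, 6.6]
width: 0.0199
gripper_force: 59.9
```

{"fn": "servo_tool", "kwargs": {
  "moves": [
    {"dx": 0.006,"dy": 0,"dz": 0.0005,"roll": 0,"jaw": 0},
    {"dx": 0.01,"dy": 0,"dz": 0,"roll": 0,"jaw": 0},
    {"dx": 0.01,"dy": 0,"dz": 0,"roll": 0,"jaw": 0},
    {"dx": 0.01,"dy": 0,"dz": 0,"roll": 0,"jaw": 0},
    {"dx": 0.01,"dy": 0,"dz": 0,"roll": 0,"jaw": 0},
    {"dx": 0.01,"dy": 0,"dz": 0,"roll": 0,"jaw": 0},
    {"dx": 0.01,"dy": 0,"dz": 0,"roll": 0,"jaw": 0},
    {"dx": 0.008,"dy": 0,"dz": 0,"roll": 0,"jaw": 0},
    {"dx": 0.006,"dy": 0,"dz": 0,"roll": 0,"jaw": 0},
    {"dx": 0,"dy": 0,"dz": 0,"roll": 0,"jaw": 0}
  ]
}}

```text
t: 10.25
eef_pos: [0.553, 0.1443, 0.0735]
ee_rot: [-3.141, -0.001, -0.013]
force: [1.1, -0.7, -1.5]
width: 0.0197
gripper_force: 59.9
```

```bash
cat > look.py <<'E'
import sys
from h import *
n,out,x0,y0,x1,y1,k=sys.argv[1:];x0,y0,x1,y1,k=map(int,(x0,y0,x1,y1,k))
p,d=grab_frame(n);np.savez("last_"+n+".npz",p=p,d=d)
cv2.imwrite("pics/"+out,cv2.resize(p[y0:y1,x0:x1,::-1],None,fx=k,fy=k,interpolation=cv2.INTER_CUBIC))
E
python3 look.py side s3.png 120 200 310 350 4
```

```text
(no output)
```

View pics/s3.png

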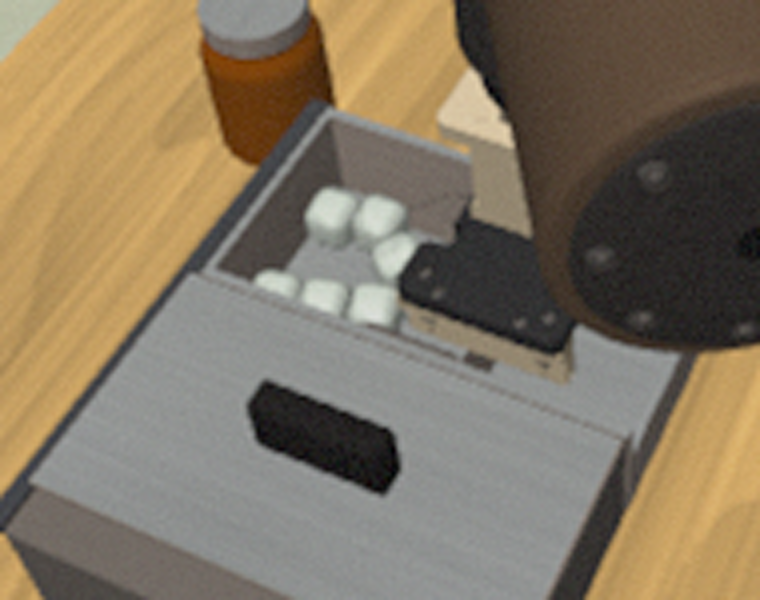

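The six cubes are at crop (330,215), (380,220), (400,258), (275,285), (325,298) and (375,303). I'll measure them against the lip, which should be near x 0.695.

```bash
cat > cubes.py <<'E'
from h import *
import sys
np.set_printoptions(precision=4,suppress=True)
for n in ("side","top"):
    if len(sys.argv)>1: p,d=grab_frame(n);np.savez("last_"+n+".npz",p=p,d=d)
    a=np.load("last_"+n+".npz");p,d=a["p"],a["d"];X=cloud(n,d);h=cv2.cvtColor(p,cv2.COLOR_RGB2HSV)
    m=((h[...,2]>150)&(h[...,1]<60)&(X[...,2]<.3)).astype(np.uint8)
    x0,y0,x1,y1=(170,230,420,310) if n=="side" else (185,150,245,255)
    if len(sys.argv)>2: x0,y0,x1,y1=map(int,sys.argv[2:6])
    r=np.zeros_like(m);r[y0:y1,x0:x1]=m[y0:y1,x0:x1]
    k,l,st,ce=cv2.connectedComponentsWithStats(r)
    for i in range(1,k):
        if st[i,4]>10: print(n,ce[i],st[i,4],np.median(X[l==i],0),X[l==i].max(0)[2])
    if len(sys.argv)<=1: break
E
python3 cubes.py
```

```text
side [210.8907 256.1424] 302 [0.6909 0.12   0.0349] 0.18365751579910192
side [195.8553 272.283 ] 159 [0.6978 0.1723 0.0351] 0.07234529953840685
side [212.6018 275.3982] 113 [0.6627 0.1655 0.0357] 0.1716450105968357
side [211.5385 287.9231] 13 [0.6313 0.2173 0.0785] 0.0797730341774086
side [278.8182 288.0909] 11 [0.5265 0.1223 0.0075] 0.008303071368878723
side [230.3284 294.9851] 67 [0.5902 0.2174 0.0787] 0.08087532080471323
side [280.6667 303.5333] 15 [0.4999 0.18   0.0456] 0.047565849821761624
```

{"fn": "servo_tool", "kwargs": {
  "moves": [
    {"dx": 0.006,"dy": 0,"dz": -0.0003,"roll": 0,"jaw": 0},
    {"dx": 0.006,"dy": 0,"dz": 0,"roll": 0,"jaw": 0},
    {"dx": 0.006,"dy": 0,"dz": 0,"roll": 0,"jaw": 0},
    {"dx": 0.005,"dy": 0,"dz": 0,"roll": 0,"jaw": 0},
    {"dx": 0.004,"dy": 0,"dz": 0,"roll": 0,"jaw": 0},
    {"dx": 0.003,"dy": 0,"dz": 0,"roll": 0,"jaw": 0},
    {"dx": 0.002,"dy": 0,"dz": 0,"roll": 0,"jaw": 0},
    {"dx": 0,"dy": 0,"dz": 0,"roll": 0,"jaw": 0},
    {"dx": 0,"dy": 0,"dz": 0,"roll": 0,"jaw": 0},
    {"dx": 0,"dy": 0,"dz": 0,"roll": 0,"jaw": 0}
  ]
}}

```text
t: 11.55
eef_pos: [0.5836, 0.1441, 0.0735]
ee_rot: [3.141, 0.0, -0.012]
force: [-4.5, -0.3, 5.1]
width: 0.0196
gripper_force: 59.9
```

```bash
python3 look.py side s4.png 120 200 310 350 4; python3 cubes.py
```

```text
side [203.2564 251.8889] 117 [0.7137 0.1168 0.0356] 0.03952152788453644
side [195.1775 270.9231] 169 [0.7037 0.1715 0.0364] 0.17200110226382626
side [211.52 278.24] 25 [0.6514 0.1753 0.0376] 0.1448781645782428
side [224.     292.8333] 18 [0.6039 0.218  0.0786] 0.08081891126870423
side [239.8333 298.1667] 12 [0.5684 0.2167 0.0791] 0.08077023108685763
```

View pics/s4.png

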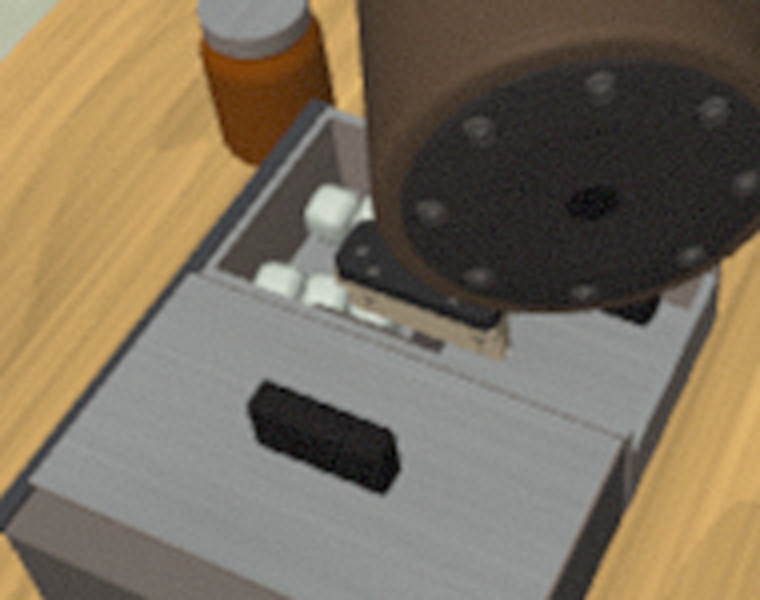

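Left-column cubes are at crop (278,282), (325,292) and (370,310), the right front cube at (330,212). The lip is near the far wall, so I'll push the last few mm.

{"fn": "servo_tool", "kwargs": {
  "moves": [
    {"dx": 0.002,"dy": 0,"dz": 0,"roll": 0,"jaw": 0},
    {"dx": 0.002,"dy": 0,"dz": 0,"roll": 0,"jaw": 0},
    {"dx": 0.001,"dy": 0,"dz": 0,"roll": 0,"jaw": 0},
    {"dx": 0.001,"dy": 0,"dz": 0,"roll": 0,"jaw": 0},
    {"dx": 0,"dy": 0,"dz": 0,"roll": 0,"jaw": 0},
    {"dx": 0,"dy": 0,"dz": 0,"roll": 0,"jaw": 0},
    {"dx": 0,"dy": 0,"dz": 0,"roll": 0,"jaw": 0},
    {"dx": 0,"dy": 0,"dz": 0,"roll": 0,"jaw": 0},
    {"dx": 0,"dy": 0,"dz": 0,"roll": 0,"jaw": 0},
    {"dx": 0,"dy": 0,"dz": 0,"roll": 0,"jaw": 0}
  ]
}}

```text
t: 12.85
eef_pos: [0.5895, 0.1441, 0.0735]
ee_rot: [3.141, 0.001, -0.012]
force: [-5.4, -0.6, 5.1]
width: 0.0198
gripper_force: 59.9
```

```bash
python3 cubes.py x 170 230 420 310
```

```text
side [200.9241 252.0127] 79 [0.7185 0.1208 0.0359] 0.03973137829567257
side [189.4024 269.6341] 82 [0.7149 0.172  0.0362] 0.07162121429996508
side [200.2344 272.3125] 64 [0.6893 0.172  0.0371] 0.1703911684716578
side [211.8462 278.4231] 26 [0.6538 0.1743 0.0353] 0.1446546581747618
side [229.8 295.1] 30 [0.5901 0.2185 0.0786] 0.08099376243453936
side [280.1875 303.5   ] 16 [0.5008 0.1771 0.0449] 0.04742366635121846
top [175.249  239.7718] 241 [0.5241 0.2285 0.0775] 0.08621244910899363
top [215.3926 241.6714] 782 [0.5231 0.133  0.0062] 0.07596805285111347
top [186. 242.] 13 [0.5191 0.2034 0.0705] 0.07245571248594429
```

{"fn": "servo_tool", "kwargs": {
  "moves": [
    {"dx": -0.002,"dy": 0,"dz": 0.001,"roll": 0,"jaw": 0},
    {"dx": -0.004,"dy": 0,"dz": 0,"roll": 0,"jaw": 0},
    {"dx": -0.007,"dy": 0,"dz": 0,"roll": 0,"jaw": 0},
    {"dx": -0.01,"dy": 0,"dz": 0,"roll": 0,"jaw": 0},
    {"dx": -0.012,"dy": 0,"dz": 0,"roll": 0,"jaw": 0},
    {"dx": -0.012,"dy": 0,"dz": 0,"roll": 0,"jaw": 0},
    {"dx": -0.012,"dy": 0,"dz": 0,"roll": 0,"jaw": 0},
    {"dx": -0.009,"dy": 0,"dz": 0,"roll": 0,"jaw": 0},
    {"dx": -0.005,"dy": 0,"dz": 0,"roll": 0,"jaw": 0},
    {"dx": -0.002,"dy": 0,"dz": 0,"roll": 0,"jaw": 0}
  ]
}}

```text
t: 14.2
eef_pos: [0.5148, 0.1443, 0.0744]
ee_rot: [-3.142, -0.0, -0.012]
force: [0.5, -0.4, -3.0]
width: 0.0195
gripper_force: 59.9
```

{"fn": "servo_tool", "kwargs": {
  "moves": [
    {"dx": 0.025,"dy": 0,"dz": 0,"roll": 0,"jaw": 0},
    {"dx": 0.019,"dy": 0,"dz": 0,"roll": 0,"jaw": 0},
    {"dx": 0.011,"dy": 0,"dz": 0,"roll": 0,"jaw": 0},
    {"dx": 0.006,"dy": 0,"dz": 0,"roll": 0,"jaw": 0},
    {"dx": 0.002,"dy": 0,"dz": 0,"roll": 0,"jaw": 0},
    {"dx": 0,"dy": 0,"dz": 0.003,"roll": 0,"jaw": 0},
    {"dx": 0,"dy": 0,"dz": 0.006,"roll": 0,"jaw": 0},
    {"dx": 0,"dy": 0,"dz": 0.01,"roll": 0,"jaw": 0},
    {"dx": 0,"dy": 0,"dz": 0.012,"roll": 0,"jaw": 0},
    {"dx": 0,"dy": 0,"dz": 0.015,"roll": 0,"jaw": 0}
  ]
}}

```text
t: 15.45
eef_pos: [0.578, 0.1443, 0.1214]
ee_rot: [-3.141, -0.0, -0.013]
force: [0.9, 0.5, -3.3]
width: 0.0195
gripper_force: 59.9
```

{"fn": "servo_tool", "kwargs": {
  "moves": [
    {"dx": 0,"dy": 0,"dz": 0.015,"roll": 0,"jaw": 0},
    {"dx": 0,"dy": 0,"dz": 0.015,"roll": 0,"jaw": 0},
    {"dx": 0,"dy": 0,"dz": 0.015,"roll": 0,"jaw": 0},
    {"dx": 0,"dy": 0,"dz": 0.015,"roll": 0,"jaw": 0},
    {"dx": 0,"dy": 0,"dz": 0.015,"roll": 0,"jaw": 0},
    {"dx": 0,"dy": 0,"dz": 0.01,"roll": 0,"jaw": 0},
    {"dx": 0,"dy": 0,"dz": 0.006,"roll": 0,"jaw": 0},
    {"dx": 0,"dy": 0,"dz": 0.003,"roll": 0,"jaw": 0},
    {"dx": 0,"dy": 0,"dz": 0,"roll": 0,"jaw": 0},
    {"dx": 0,"dy": 0,"dz": 0,"roll": 0,"jaw": 0}
  ]
}}

```text
t: 16.7
eef_pos: [0.5777, 0.1441, 0.2137]
ee_rot: [3.141, 0.001, -0.013]
force: [-0.5, -0.2, -3.2]
width: 0.0191
gripper_force: 59.9
```

```bash
python3 look.py side s5.png 120 130 320 330 3; python3 - <<'E'
from h import *
s=get_state();print(s["t"],s["eef_pos"],s["force"])
E
```

```text
16.75 [0.57777225 0.14411484 0.21375238] [-0.46860235 -0.3534556  -3.01977837]
```

View pics/s5.png

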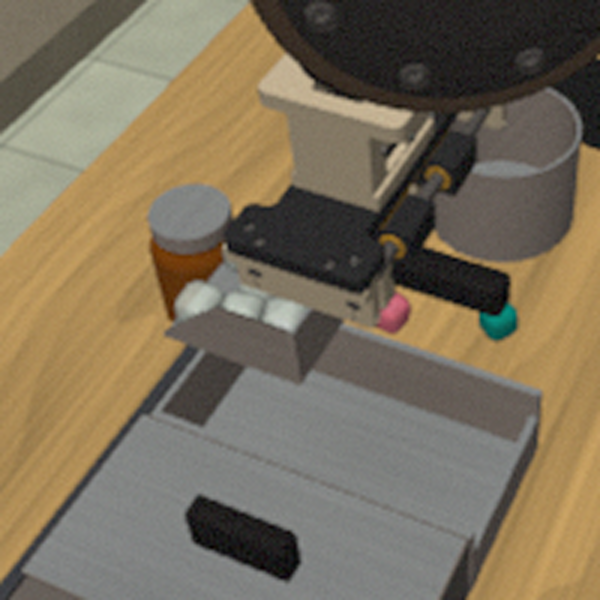

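All the visible cubes sit in the level scoop at crop (200,300), (245,303) and (285,313), and the well is empty on the visible side. The force reads about 1.1 N more, or roughly 5–6 cubes. I'll carry it gently to the mat.

{"fn": "servo_tool", "kwargs": {
  "moves": [
    {"dx": -0.002,"dy": -0.006,"dz": 0,"roll": -0.2,"jaw": 0},
    {"dx": -0.004,"dy": -0.012,"dz": 0,"roll": -0.4,"jaw": 0},
    {"dx": -0.005,"dy": -0.018,"dz": 0,"roll": -0.5,"jaw": 0},
    {"dx": -0.006,"dy": -0.024,"dz": 0,"roll": -0.5,"jaw": 0},
    {"dx": -0.006,"dy": -0.03,"dz": 0,"roll": -0.5,"jaw": 0},
    {"dx": -0.006,"dy": -0.03,"dz": 0,"roll": -0.5,"jaw": 0},
    {"dx": -0.006,"dy": -0.03,"dz": 0,"roll": -0.5,"jaw": 0},
    {"dx": -0.006,"dy": -0.03,"dz": 0,"roll": -0.6,"jaw": 0},
    {"dx": -0.006,"dy": -0.03,"dz": 0,"roll": -0.6,"jaw": 0},
    {"dx": -0.006,"dy": -0.03,"dz": 0,"roll": -0.6,"jaw": 0}
  ]
}}

```text
t: 18.0
eef_pos: [0.5238, -0.098, 0.2146]
ee_rot: [3.142, -0.0, -0.1]
force: [0.9, 0.2, -3.8]
width: 0.0197
gripper_force: 59.9
```

{"fn": "servo_tool", "kwargs": {
  "moves": [
    {"dx": -0.006,"dy": -0.03,"dz": 0,"roll": -0.6,"jaw": 0},
    {"dx": -0.006,"dy": -0.03,"dz": 0,"roll": -0.6,"jaw": 0},
    {"dx": -0.006,"dy": -0.03,"dz": 0,"roll": -0.6,"jaw": 0},
    {"dx": -0.006,"dy": -0.028,"dz": 0,"roll": -0.6,"jaw": 0},
    {"dx": -0.006,"dy": -0.026,"dz": 0,"roll": -0.6,"jaw": 0},
    {"dx": -0.005,"dy": -0.022,"dz": 0,"roll": -0.6,"jaw": 0},
    {"dx": -0.004,"dy": -0.018,"dz": 0,"roll": -0.5,"jaw": 0},
    {"dx": -0.003,"dy": -0.014,"dz": 0,"roll": -0.4,"jaw": 0},
    {"dx": -0.001,"dy": -0.01,"dz": 0,"roll": -0.3,"jaw": 0},
    {"dx": 0,"dy": -0.006,"dz": 0,"roll": -0.1,"jaw": 0}
  ]
}}

```text
t: 19.25
eef_pos: [0.482, -0.3102, 0.2142]
ee_rot: [-3.142, 0.0, -0.184]
force: [0.2, -0.0, -2.5]
width: 0.0195
gripper_force: 59.9
```

{"fn": "servo_tool", "kwargs": {
  "moves": [
    {"dx": 0,"dy": -0.001,"dz": -0.004,"roll": 0,"jaw": 0},
    {"dx": 0,"dy": 0,"dz": -0.01,"roll": 0,"jaw": 0},
    {"dx": 0,"dy": 0,"dz": -0.018,"roll": 0,"jaw": 0},
    {"dx": 0,"dy": 0,"dz": -0.025,"roll": 0,"jaw": 0},
    {"dx": 0,"dy": 0,"dz": -0.025,"roll": 0,"jaw": 0},
    {"dx": 0,"dy": 0,"dz": -0.022,"roll": 0,"jaw": 0},
    {"dx": 0,"dy": 0,"dz": -0.016,"roll": 0,"jaw": 0},
    {"dx": 0,"dy": 0,"dz": -0.01,"roll": 0,"jaw": 0},
    {"dx": 0,"dy": 0,"dz": -0.005,"roll": 0,"jaw": 0},
    {"dx": 0,"dy": 0,"dz": 0,"roll": 0,"jaw": 0}
  ]
}}

```text
t: 20.5
eef_pos: [0.4821, -0.3108, 0.0794]
ee_rot: [3.141, -0.0, -0.184]
force: [-0.3, -0.0, -2.8]
width: 0.0196
gripper_force: 59.9
```

{"fn": "servo_tool", "kwargs": {
  "moves": [
    {"dx": 0,"dy": 0,"dz": -0.003,"roll": 0,"jaw": 0},
    {"dx": 0,"dy": 0,"dz": -0.002,"roll": 0,"jaw": 0},
    {"dx": 0,"dy": 0,"dz": -0.001,"roll": 0,"jaw": 0},
    {"dx": 0,"dy": 0,"dz": -0.001,"roll": 0,"jaw": 0},
    {"dx": 0,"dy": 0,"dz": -0.0005,"roll": 0,"jaw": 0},
    {"dx": 0,"dy": 0,"dz": 0,"roll": 0,"jaw": 0},
    {"dx": 0,"dy": 0,"dz": 0,"roll": 0,"jaw": 0},
    {"dx": 0,"dy": 0,"dz": 0,"roll": 0,"jaw": 0},
    {"dx": 0,"dy": 0,"dz": 0,"roll": 0,"jaw": 0},
    {"dx": 0,"dy": 0,"dz": 0,"roll": 0,"jaw": 0}
  ]
}}

```text
t: 21.75
eef_pos: [0.482, -0.3108, 0.0718]
ee_rot: [3.142, -0.0, -0.184]
force: [-0.2, -0.2, -2.4]
width: 0.0196
gripper_force: 59.9
```

{"fn": "servo_tool", "kwargs": {
  "moves": [
    {"dx": 0,"dy": 0,"dz": -0.0005,"roll": 0,"jaw": 0},
    {"dx": 0,"dy": 0,"dz": 0,"roll": 0,"jaw": 0},
    {"dx": 0,"dy": 0,"dz": 0,"roll": 0,"jaw": 0.6},
    {"dx": 0,"dy": 0,"dz": 0,"roll": 0,"jaw": 0.6},
    {"dx": 0,"dy": 0,"dz": 0,"roll": 0,"jaw": 0.6},
    {"dx": 0,"dy": 0,"dz": 0,"roll": 0,"jaw": 0.6},
    {"dx": 0,"dy": 0,"dz": 0,"roll": 0,"jaw": 0.6},
    {"dx": 0,"dy": 0,"dz": 0,"roll": 0,"jaw": 0.6},
    {"dx": 0,"dy": 0,"dz": 0.01,"roll": 0,"jaw": 0.6},
    {"dx": 0,"dy": 0,"dz": 0.03,"roll": 0,"jaw": 0.6}
  ]
}}

```text
t: 23.0
eef_pos: [0.481, -0.3105, 0.1108]
ee_rot: [-3.141, 0.003, -0.184]
force: [0.3, -0.9, -0.3]
width: 0.0528
gripper_force: 0.0
```

{"fn": "servo_tool", "kwargs": {
  "moves": [
    {"dx": 0,"dy": 0,"dz": 0.04,"roll": 0,"jaw": 0.6},
    {"dx": 0,"dy": 0.02,"dz": 0.03,"roll": 1,"jaw": 0.6},
    {"dx": 0.01,"dy": 0.04,"dz": 0,"roll": 1,"jaw": 0.6},
    {"dx": 0.013,"dy": 0.055,"dz": 0,"roll": 1,"jaw": 0.6},
    {"dx": 0.013,"dy": 0.055,"dz": 0,"roll": 1,"jaw": 0.6},
    {"dx": 0.013,"dy": 0.055,"dz": 0,"roll": 1,"jaw": 0.6},
    {"dx": 0.013,"dy": 0.055,"dz": 0,"roll": 1,"jaw": 0.6},
    {"dx": 0.013,"dy": 0.055,"dz": 0,"roll": 1,"jaw": 0.6},
    {"dx": 0.013,"dy": 0.055,"dz": 0,"roll": 1,"jaw": 0.6},
    {"dx": 0.013,"dy": 0.055,"dz": 0,"roll": 1,"jaw": 0.6}
  ]
}}

```text
t: 24.25
eef_pos: [0.5833, 0.1362, 0.1824]
ee_rot: [-3.141, -0.001, -0.026]
force: [1.2, -1.7, -0.3]
width: 0.0526
gripper_force: 0.0
```

{"fn": "servo_tool", "kwargs": {
  "moves": [
    {"dx": 0.013,"dy": 0.055,"dz": 0,"roll": 0.8,"jaw": 0.6},
    {"dx": 0.013,"dy": 0.045,"dz": 0,"roll": 0,"jaw": 0.6},
    {"dx": 0.009,"dy": 0.028,"dz": 0,"roll": 0,"jaw": 0.6},
    {"dx": 0,"dy": 0.0115,"dz": -0.01,"roll": 0,"jaw": 0.6},
    {"dx": 0,"dy": 0,"dz": -0.02,"roll": 0,"jaw": 0.6},
    {"dx": 0,"dy": 0,"dz": -0.02,"roll": 0,"jaw": 0.6},
    {"dx": 0,"dy": 0,"dz": 0,"roll": 0,"jaw": 0.6},
    {"dx": 0,"dy": 0,"dz": 0,"roll": 0,"jaw": 0.6},
    {"dx": 0,"dy": 0,"dz": 0,"roll": 0,"jaw": 0.6},
    {"dx": 0,"dy": 0,"dz": 0,"roll": 0,"jaw": 0.6}
  ]
}}

```text
t: 25.5
eef_pos: [0.6183, 0.2738, 0.1321]
ee_rot: [-3.141, -0.001, -0.013]
force: [0.0, -0.4, 0.4]
width: 0.0525
gripper_force: 0.0
```

```bash
python3 look.py top t6.png 300 160 440 300 4; python3 look.py side s6.png 0 0 10 10 1; python3 - <<'E'
from h import *
np.set_printoptions(precision=4,suppress=True)
# cubes and handle in scoop
for n,roi in(("top",(375,180,440,250)),("side",(290,130,365,190))):
    a=np.load("last_"+n+".npz");p,d=a["p"],a["d"];X=cloud(n,d);h=cv2.cvtColor(p,cv2.COLOR_RGB2HSV)
    x0,y0,x1,y1=roi;r=np.zeros(d.shape,np.uint8);r[y0:y1,x0:x1]=1
    m=r*((h[...,2]>140)&(h[...,1]<60));k,l,st,ce=cv2.connectedComponentsWithStats(m.astype(np.uint8))
    for i in range(1,k):
        if st[i,4]>5: print(n,ce[i],st[i,4],np.median(X[l==i],0))
    m=(h[...,2]<45)&(X[...,2]>.085)&(X[...,2]<.12)&(X[...,0]<.53)&(X[...,1]<-.2)&(X[...,0]>.3)
    q=X[m];print(n,"handle",len(q),cv2.minAreaRect(q[:,:2].astype(np.float32)),np.percentile(q[:,2],80))
E
```

```text
top [391.5319 204.5213] 94 [ 0.6045 -0.3026  0.0326]
top [414.2088 207.956 ] 91 [ 0.5951 -0.3601  0.0329]
top [391.5169 215.8539] 89 [ 0.5764 -0.3018  0.0335]
top [408.4897 218.2423] 194 [ 0.5693 -0.3425  0.033 ]
top [392.898  227.3061] 98 [ 0.5477 -0.3036  0.0331]
top handle 379 ((0.4582643210887909, -0.30506977438926697), (0.021261710673570633, 0.10405551642179489), 77.2255859375) 0.10230581405494919Traceback (most recent call last):
  File "<stdin>", line 11, in <module>
    return _quantile_unchecked(
        a, q, axis, out, overwrite_input, method, keepdims, weights)
    return _ureduce(a,
                    func=_quantile_ureduce_func,
    ...<5 lines>...
                    overwrite_input=overwrite_input,
                    method=method)
    r = func(a, **kwargs)
    result = _quantile(arr,
                       quantiles=q,
    ...<2 lines>...
                       out=out,
                       weights=wgt)
    slices_having_nans = np.isnan(arr[-1, ...])
                                  ~~~^^^^^^^^^
IndexError: index -1 is out of bounds for axis 0 with size 0
```

View pics/t6.png

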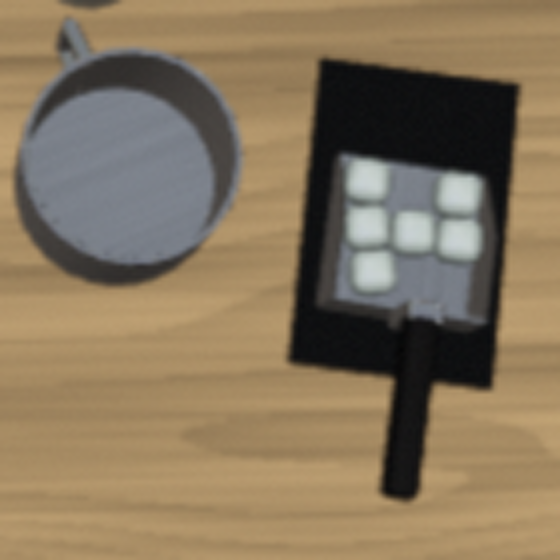

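All six cubes are in the scoop, at crop (367,180), (460,195), (367,225), (413,232), (460,240) and (373,270). It stands level on the mat with the handle at (405,410). Now I'll close the cover.

{"fn": "servo_tool", "kwargs": {
  "moves": [
    {"dx": 0,"dy": 0,"dz": -0.02,"roll": 0,"jaw": 0.6},
    {"dx": 0,"dy": 0,"dz": -0.015,"roll": 0,"jaw": 0.6},
    {"dx": 0,"dy": 0,"dz": -0.009,"roll": 0,"jaw": 0.6},
    {"dx": 0,"dy": 0,"dz": 0,"roll": 0,"jaw": 0},
    {"dx": 0,"dy": 0,"dz": 0,"roll": 0,"jaw": 0},
    {"dx": 0,"dy": 0,"dz": 0,"roll": 0,"jaw": 0},
    {"dx": 0,"dy": 0,"dz": 0,"roll": 0,"jaw": 0},
    {"dx": 0,"dy": 0,"dz": 0,"roll": 0,"jaw": 0},
    {"dx": 0,"dy": 0,"dz": 0,"roll": 0,"jaw": 0},
    {"dx": 0,"dy": 0,"dz": 0,"roll": 0,"jaw": 0}
  ],
  "newtons": 20
}}

```text
t: 26.85
eef_pos: [0.6182, 0.274, 0.0878]
ee_rot: [-3.141, -0.001, -0.012]
force: [-0.8, 1.3, 4.4]
width: 0.0181
gripper_force: 20.0
```

{"fn": "servo_tool", "kwargs": {
  "moves": [
    {"dx": 0,"dy": -0.008,"dz": 0,"roll": 0,"jaw": 0},
    {"dx": 0,"dy": -0.015,"dz": 0,"roll": 0,"jaw": 0},
    {"dx": 0,"dy": -0.018,"dz": 0,"roll": 0,"jaw": 0},
    {"dx": 0,"dy": -0.018,"dz": 0,"roll": 0,"jaw": 0},
    {"dx": 0,"dy": -0.018,"dz": 0,"roll": 0,"jaw": 0},
    {"dx": 0,"dy": -0.018,"dz": 0,"roll": 0,"jaw": 0},
    {"dx": 0,"dy": -0.015,"dz": 0,"roll": 0,"jaw": 0},
    {"dx": 0,"dy": -0.008,"dz": 0,"roll": 0,"jaw": 0},
    {"dx": 0,"dy": -0.005,"dz": 0,"roll": 0,"jaw": 0},
    {"dx": 0,"dy": -0.002,"dz": 0,"roll": 0,"jaw": 0}
  ]
}}

```text
t: 28.1
eef_pos: [0.6165, 0.1482, 0.0877]
ee_rot: [3.141, 0.002, -0.013]
force: [-7.7, 1.8, 10.2]
width: 0.0174
gripper_force: 20.0
```

{"fn": "servo_tool", "kwargs": {
  "moves": [
    {"dx": -0.0015,"dy": -0.001,"dz": 0,"roll": 0,"jaw": 0},
    {"dx": 0,"dy": -0.001,"dz": 0,"roll": 0,"jaw": 0},
    {"dx": 0,"dy": -0.001,"dz": 0,"roll": 0,"jaw": 0},
    {"dx": 0,"dy": -0.001,"dz": 0,"roll": 0,"jaw": 0},
    {"dx": 0,"dy": -0.001,"dz": 0,"roll": 0,"jaw": 0},
    {"dx": 0,"dy": 0,"dz": 0,"roll": 0,"jaw": 0},
    {"dx": 0,"dy": 0,"dz": 0,"roll": 0,"jaw": 0},
    {"dx": 0,"dy": 0,"dz": 0,"roll": 0,"jaw": 0},
    {"dx": 0,"dy": 0,"dz": 0,"roll": 0,"jaw": 0},
    {"dx": 0,"dy": 0,"dz": 0,"roll": 0,"jaw": 0}
  ]
}}

```text
t: 29.35
eef_pos: [0.6164, 0.1437, 0.0877]
ee_rot: [-3.142, -0.0, -0.012]
force: [-2.7, 1.7, 6.6]
width: 0.0181
gripper_force: 20.0
```

{"fn": "servo_tool", "kwargs": {
  "moves": [
    {"dx": 0,"dy": -0.001,"dz": 0,"roll": 0,"jaw": 0},
    {"dx": 0,"dy": -0.001,"dz": 0,"roll": 0,"jaw": 0},
    {"dx": 0,"dy": -0.001,"dz": 0,"roll": 0,"jaw": 0},
    {"dx": 0,"dy": 0,"dz": 0,"roll": 0,"jaw": 0},
    {"dx": 0,"dy": 0,"dz": 0,"roll": 0,"jaw": 0},
    {"dx": 0,"dy": 0,"dz": 0,"roll": 0,"jaw": 0},
    {"dx": 0,"dy": 0,"dz": 0,"roll": 0,"jaw": 0},
    {"dx": 0,"dy": 0,"dz": 0,"roll": 0,"jaw": 0},
    {"dx": 0,"dy": 0,"dz": 0,"roll": 0,"jaw": 0},
    {"dx": 0,"dy": 0,"dz": 0,"roll": 0,"jaw": 0}
  ]
}}

```text
t: 30.6
eef_pos: [0.6165, 0.1425, 0.0877]
ee_rot: [-3.139, -0.001, -0.012]
force: [-4.7, 9.6, 6.9]
width: 0.0179
gripper_force: 20.0
```

{"fn": "servo_tool", "kwargs": {
  "moves": [
    {"dx": 0,"dy": 0.001,"dz": 0,"roll": 0,"jaw": 0.6},
    {"dx": 0,"dy": 0,"dz": 0,"roll": 0,"jaw": 0.6},
    {"dx": 0,"dy": 0,"dz": 0,"roll": 0,"jaw": 0.6},
    {"dx": 0,"dy": 0,"dz": 0,"roll": 0,"jaw": 0.6},
    {"dx": 0,"dy": 0,"dz": 0,"roll": 0,"jaw": 0.6},
    {"dx": 0,"dy": 0,"dz": 0.02,"roll": 0,"jaw": 0.6},
    {"dx": 0,"dy": 0,"dz": 0.04,"roll": 0,"jaw": 0.6},
    {"dx": 0,"dy": 0,"dz": 0.04,"roll": 0,"jaw": 0.6},
    {"dx": -0.013,"dy": -0.035,"dz": 0,"roll": -1,"jaw": 0.6},
    {"dx": -0.018,"dy": -0.05,"dz": 0,"roll": -1.2,"jaw": 0.6}
  ]
}}

```text
t: 31.85
eef_pos: [0.5855, 0.0567, 0.1877]
ee_rot: [-3.141, -0.001, -0.05]
force: [0.4, -0.8, -0.2]
width: 0.0527
gripper_force: 0.0
```

{"fn": "servo_tool", "kwargs": {
  "moves": [
    {"dx": -0.015,"dy": -0.055,"dz": 0,"roll": -1.3,"jaw": 0.6},
    {"dx": -0.015,"dy": -0.055,"dz": 0,"roll": -1.3,"jaw": 0.6},
    {"dx": -0.015,"dy": -0.055,"dz": 0,"roll": -1.3,"jaw": 0.6},
    {"dx": -0.015,"dy": -0.055,"dz": 0,"roll": -1.3,"jaw": 0.6},
    {"dx": -0.015,"dy": -0.055,"dz": 0,"roll": -1.3,"jaw": 0.6},
    {"dx": -0.015,"dy": -0.045,"dz": 0,"roll": -1.3,"jaw": 0.6},
    {"dx": -0.011,"dy": -0.03,"dz": -0.01,"roll": -1,"jaw": 0.6},
    {"dx": -0.0035,"dy": -0.0165,"dz": -0.025,"roll": -1.1,"jaw": 0.6},
    {"dx": 0,"dy": 0,"dz": -0.025,"roll": 0,"jaw": 0.6},
    {"dx": 0,"dy": 0,"dz": 0,"roll": 0,"jaw": 0.6}
  ]
}}

```text
t: 33.1
eef_pos: [0.4795, -0.3096, 0.1256]
ee_rot: [-3.141, 0.004, -0.225]
force: [-0.7, -0.4, 0.9]
width: 0.0524
gripper_force: 0.0
```

```bash
python3 - <<'E'
from h import *
np.set_printoptions(precision=4,suppress=True)
s=get_state();print(s["t"],s["eef_pos"],s["ee_rot"])
p,d=grab_frame("side");X=cloud("side",d);h=cv2.cvtColor(p,cv2.COLOR_RGB2HSV)
m=(h[...,2]<45)&(X[...,2]>.105)&(X[...,2]<.12)&(abs(X[...,0]-.617)<.06)&(X[...,1]>.08)&(X[...,1]<.3)
print("covergrip",cv2.minAreaRect(X[m][:,:2].astype(np.float32)))
m=(h[...,2]<45)&(X[...,2]>.095)&(X[...,2]<.11)&(X[...,0]<.46)&(X[...,0]>.3)&(X[...,1]<-.2)
print("tail",m.sum(),cv2.minAreaRect(X[m][:,:2].astype(np.float32)))
m=(X[...,2]>.074)&(X[...,2]<.086)&(abs(X[...,0]-.6)<.2)&(X[...,1]>0)&(X[...,1]<.33);print("cover",cv2.minAreaRect(X[m][:,:2].astype(np.float32)))
E
```

```text
33.1 [ 0.4795 -0.3096  0.1256] [-3.1412  0.0039 -0.2247]
covergrip ((0.6159510612487793, 0.14435835182666779), (0.01884649135172367, 0.0675124078989029), 88.92257690429688)
tail 120 ((0.4341759979724884, -0.29675430059432983), (0.02059362456202507, 0.052875082939863205), 77.95208740234375)
cover ((0.6499783992767334, 0.17947478592395782), (0.29615646600723267, 0.30628347396850586), 87.2367172241211)
```

{"fn": "servo_tool", "kwargs": {
  "moves": [
    {"dx": 0,"dy": 0.001,"dz": -0.025,"roll": 0,"jaw": 0.6},
    {"dx": 0,"dy": 0,"dz": -0.018,"roll": 0,"jaw": 0.6},
    {"dx": 0,"dy": 0,"dz": -0.011,"roll": 0,"jaw": 0.6},
    {"dx": 0,"dy": 0,"dz": 0,"roll": 0,"jaw": 0},
    {"dx": 0,"dy": 0,"dz": 0,"roll": 0,"jaw": 0},
    {"dx": 0,"dy": 0,"dz": 0,"roll": 0,"jaw": 0},
    {"dx": 0,"dy": 0,"dz": 0,"roll": 0,"jaw": 0},
    {"dx": 0,"dy": 0,"dz": 0,"roll": 0,"jaw": 0},
    {"dx": 0,"dy": 0,"dz": 0,"roll": 0,"jaw": 0},
    {"dx": 0,"dy": 0,"dz": 0,"roll": 0,"jaw": 0}
  ],
  "newtons": 60
}}

```text
t: 34.4
eef_pos: [0.4812, -0.3089, 0.0738]
ee_rot: [3.141, -0.001, -0.224]
force: [-1.2, 1.8, 5.8]
width: 0.0192
gripper_force: 59.9
```

{"fn": "servo_tool", "kwargs": {
  "moves": [
    {"dx": 0,"dy": 0,"dz": 0.003,"roll": 0,"jaw": 0},
    {"dx": 0,"dy": 0,"dz": 0.007,"roll": 0,"jaw": 0},
    {"dx": 0,"dy": 0,"dz": 0.012,"roll": 0,"jaw": 0},
    {"dx": 0,"dy": 0,"dz": 0.018,"roll": 0,"jaw": 0},
    {"dx": 0,"dy": 0,"dz": 0.024,"roll": 0,"jaw": 0},
    {"dx": 0,"dy": 0,"dz": 0.027,"roll": 0,"jaw": 0},
    {"dx": 0,"dy": 0,"dz": 0.026,"roll": 0,"jaw": 0},
    {"dx": 0,"dy": 0,"dz": 0.019,"roll": 0,"jaw": 0},
    {"dx": 0,"dy": 0,"dz": 0.01,"roll": 0,"jaw": 0},
    {"dx": 0,"dy": 0,"dz": 0.004,"roll": 0,"jaw": 0}
  ]
}}

```text
t: 35.65
eef_pos: [0.4809, -0.3087, 0.2238]
ee_rot: [-3.141, -0.0, -0.224]
force: [-0.8, -0.2, -3.7]
width: 0.0196
gripper_force: 59.9
```

{"fn": "servo_tool", "kwargs": {
  "moves": [
    {"dx": 0.001,"dy": 0.004,"dz": 0,"roll": 0,"jaw": 0},
    {"dx": 0.003,"dy": 0.01,"dz": 0,"roll": 0,"jaw": 0},
    {"dx": 0.005,"dy": 0.018,"dz": 0,"roll": 0,"jaw": 0},
    {"dx": 0.008,"dy": 0.025,"dz": 0,"roll": 0,"jaw": 0},
    {"dx": 0.01,"dy": 0.032,"dz": 0,"roll": 0,"jaw": 0},
    {"dx": 0.01,"dy": 0.032,"dz": 0,"roll": 0,"jaw": 0},
    {"dx": 0.008,"dy": 0.026,"dz": 0,"roll": 0,"jaw": 0},
    {"dx": 0.005,"dy": 0.019,"dz": 0,"roll": 0,"jaw": 0},
    {"dx": 0.003,"dy": 0.01,"dz": 0,"roll": 0,"jaw": 0},
    {"dx": 0.001,"dy": 0.004,"dz": 0,"roll": 0,"jaw": 0}
  ]
}}

```text
t: 36.9
eef_pos: [0.535, -0.1283, 0.2232]
ee_rot: [3.141, 0.0, -0.223]
force: [-0.5, -0.3, -3.5]
width: 0.0197
gripper_force: 59.9
```

```bash
cat > tilt.py <<'E'
from h import *
np.set_printoptions(precision=4,suppress=True)
s=get_state();print(s["t"],s["eef_pos"],s["ee_rot"],s["force"])
p,d=grab_frame("side");X=cloud("side",d);h=cv2.cvtColor(p,cv2.COLOR_RGB2HSV)
np.savez("last_side.npz",p=p,d=d)
e=s["eef_pos"];y=s["ee_rot"][2];dx=np.array([np.cos(y),np.sin(y),0]);dy=np.array([-np.sin(y),np.cos(y),0])
a=(X-e)@dx;b=(X-e)@dy;z=X[...,2]-e[2]
m=(h[...,2]<45)&(a>-.12)&(a<-.03)&(abs(b)<.03)&(z>-.03)&(z<.12)
q=np.c_[a[m],z[m]]
if len(q)>10: print("handle tilt deg",np.degrees(np.arctan(np.polyfit(q[:,0],q[:,1],1)[0])),len(q))
# bowl +y side wall plane points
m=(abs(b-.047)<.006)&(a>-.05)&(a<.2)&(z<.02)&(z>-.2)
q=np.c_[a[m],z[m]];print("wall",len(q), cv2.minAreaRect(q.astype(np.float32)) if len(q) else "", q[q[:,0].argmax()] if len(q) else "",q[q[:,1].argmin()] if len(q) else "")
A=X[(X[...,2]>.09)&(X[...,2]<.112)&(np.hypot(X[...,0]-.613,X[...,1]+.147)<.075)&(abs(np.hypot(X[...,0]-.613,X[...,1]+.147)-.064)<.01)]
if len(A)>50: print("pitcher",len(A),np.linalg.lstsq(np.c_[2*A[:,:2],np.ones(len(A))],(A[:,:2]**2).sum(1),rcond=None)[0][:2])
E
python3 tilt.py
```

```text
36.9 [ 0.535  -0.1283  0.2232] [ 3.1415  0.0002 -0.2232] [-0.4667 -0.349  -3.4653]
handle tilt deg 47.50538539861029 335
wall 900 ((0.11318333446979523, -0.11113931238651276), (0.18029163777828217, 0.16442279517650604), 88.94407653808594) [ 0.195  -0.1346] [ 0.1919 -0.2   ]
pitcher 353 [ 0.6144 -0.1463]
```

{"fn": "servo_tool", "kwargs": {
  "moves": [
    {"dx": 0,"dy": 0,"dz": 0,"roll": 0,"jaw": 0},
    {"dx": 0,"dy": 0,"dz": 0,"roll": 0,"jaw": 0},
    {"dx": 0,"dy": 0,"dz": 0,"roll": 0,"jaw": 0},
    {"dx": 0,"dy": 0,"dz": 0,"roll": 0,"jaw": 0},
    {"dx": 0,"dy": 0,"dz": 0,"roll": 0,"jaw": 0},
    {"dx": 0,"dy": 0,"dz": 0,"roll": 0,"jaw": 0},
    {"dx": 0,"dy": 0,"dz": 0,"roll": 0,"jaw": 0},
    {"dx": 0,"dy": 0,"dz": 0,"roll": 0,"jaw": 0},
    {"dx": 0,"dy": 0,"dz": 0,"roll": 0,"jaw": 0},
    {"dx": 0,"dy": 0,"dz": 0,"roll": 0,"jaw": 0}
  ],
  "newtons": 12
}}

```text
t: 38.2
eef_pos: [0.5351, -0.1288, 0.2233]
ee_rot: [3.142, -0.0, -0.224]
force: [-0.2, -1.1, -1.1]
width: 0.0196
gripper_force: 12.0
```

```bash
python3 tilt.py; python3 - <<'E'
from h import *
a=np.load("last_side.npz")["p"]
cv2.imwrite("pics/s7.png",cv2.resize(a[60:220,200:400,::-1],None,fx=3,fy=3,interpolation=cv2.INTER_CUBIC))
E
```

```text
38.2 [ 0.5351 -0.1288  0.2233] [ 3.1416 -0.0002 -0.2237] [-0.245  -1.0906 -1.125 ]
handle tilt deg 25.11708600103716 286
wall 853 ((0.08169813454151154, -0.15083648264408112), (0.1329507678747177, 0.24046210944652557), 62.28666305541992) [ 0.1944 -0.1949] [ 0.0321 -0.1999]
pitcher 417 [ 0.6144 -0.1465]
```

View pics/s7.png

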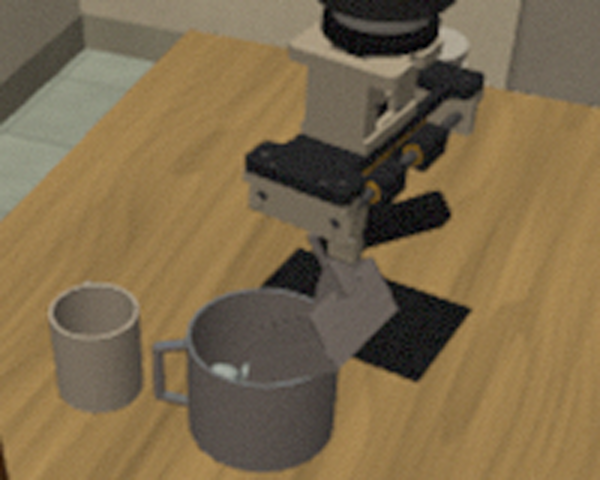

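The scoop swung lip-down into the pitcher (bowl at crop (350,310)), with ice visible inside at (230,370). The pitcher hasn't moved. I'll raise and check.

{"fn": "servo_tool", "kwargs": {
  "moves": [
    {"dx": 0,"dy": 0,"dz": 0.005,"roll": 0,"jaw": 0},
    {"dx": 0,"dy": 0,"dz": 0.01,"roll": 0,"jaw": 0},
    {"dx": 0,"dy": 0,"dz": 0.015,"roll": 0,"jaw": 0},
    {"dx": 0,"dy": 0,"dz": 0.015,"roll": 0,"jaw": 0},
    {"dx": 0,"dy": 0,"dz": 0.015,"roll": 0,"jaw": 0},
    {"dx": 0,"dy": 0,"dz": 0.01,"roll": 0,"jaw": 0},
    {"dx": 0,"dy": 0,"dz": 0.005,"roll": 0,"jaw": 0},
    {"dx": 0,"dy": 0,"dz": 0,"roll": 0,"jaw": 0},
    {"dx": 0,"dy": 0,"dz": 0,"roll": 0,"jaw": 0},
    {"dx": 0,"dy": 0,"dz": 0,"roll": 0,"jaw": 0}
  ]
}}

```text
t: 39.5
eef_pos: [0.5348, -0.1288, 0.2977]
ee_rot: [3.141, 0.001, -0.224]
force: [-0.6, 0.5, -2.0]
width: 0.0198
gripper_force: 12.0
```

```bash
python3 tilt.py; python3 - <<'E'
from h import *
np.set_printoptions(precision=4,suppress=True)
grab_frame("top")
for n in("top","side"):
    p,d=grab_frame(n);X=cloud(n,d);h=cv2.cvtColor(p,cv2.COLOR_RGB2HSV)
    if n=="side": cv2.imwrite("pics/s8.png",cv2.resize(p[40:230,200:400,::-1],None,fx=3,fy=3,interpolation=cv2.INTER_CUBIC))
    m=((h[...,2]>130)&(h[...,1]<60)&(X[...,0]<.75)&(X[...,0]>.4)&(X[...,1]<-.05)&(X[...,1]>-.45)&(X[...,2]<.25)).astype(np.uint8)
    k,l,st,ce=cv2.connectedComponentsWithStats(m)
    for i in range(1,k):
        if st[i,4]>8: print(n,ce[i],st[i,4],np.median(X[l==i],0))
E
```

```text
39.5 [ 0.5348 -0.1288  0.2977] [ 3.1414  0.0009 -0.2238] [-0.609   0.5286 -2.045 ]
handle tilt deg 24.07511219970278 358
wall 631 ((0.043139517307281494, -0.13433140516281128), (0.08317704498767853, 0.19423672556877136), 30.382497787475586) [ 0.1281 -0.1971] [ 0.0431 -0.1998]
pitcher 404 [ 0.6143 -0.146 ]
top [309.1111 225.6667] 9 [ 0.5294 -0.0829  0.2223]
side [241.2222 166.9259] 27 [ 0.737  -0.1348  0.0883]
side [274.52 183.2 ] 25 [ 0.6567 -0.1664  0.033 ]
side [285.1132 183.2075] 53 [ 0.6298 -0.1785  0.0325]
```

View pics/s8.png

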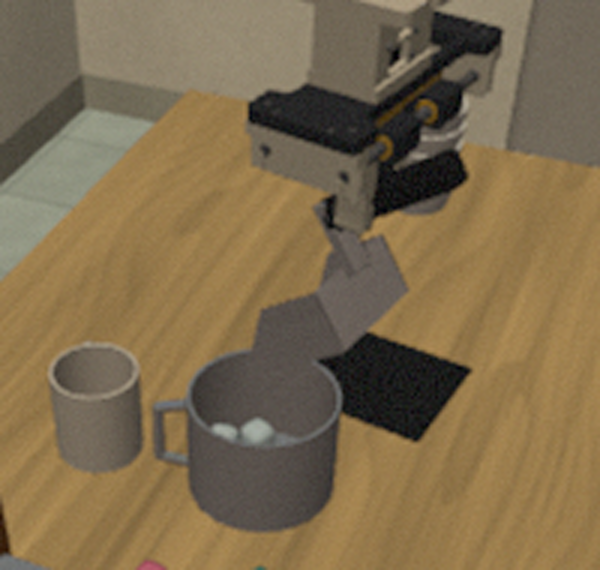

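The scoop is empty (force back to -2.0 N), ice is in the pitcher at crop (222,432) and (257,430), and the pitcher stands where it was. I'll take the scoop to the mat and lay it down lip first.

{"fn": "servo_tool", "kwargs": {
  "moves": [
    {"dx": 0.002,"dy": -0.01,"dz": 0,"roll": 0,"jaw": 0},
    {"dx": 0.003,"dy": -0.02,"dz": 0,"roll": 0,"jaw": 0},
    {"dx": 0.005,"dy": -0.03,"dz": 0,"roll": 0,"jaw": 0},
    {"dx": 0.006,"dy": -0.035,"dz": 0,"roll": 0,"jaw": 0},
    {"dx": 0.006,"dy": -0.035,"dz": 0,"roll": 0,"jaw": 0},
    {"dx": 0.005,"dy": -0.03,"dz": 0,"roll": 0,"jaw": 0},
    {"dx": 0.004,"dy": -0.02,"dz": 0,"roll": 0,"jaw": 0},
    {"dx": 0.002,"dy": -0.012,"dz": -0.015,"roll": 0,"jaw": 0},
    {"dx": 0.001,"dy": -0.007,"dz": -0.025,"roll": 0,"jaw": 0},
    {"dx": 0,"dy": 0,"dz": -0.03,"roll": 0,"jaw": 0}
  ]
}}

```text
t: 40.95
eef_pos: [0.5689, -0.3279, 0.2267]
ee_rot: [-3.141, -0.0, -0.224]
force: [0.7, 0.9, -2.2]
width: 0.0198
gripper_force: 12.0
```

{"fn": "servo_tool", "kwargs": {
  "moves": [
    {"dx": 0,"dy": 0,"dz": -0.03,"roll": 0,"jaw": 0},
    {"dx": 0,"dy": 0,"dz": -0.025,"roll": 0,"jaw": 0},
    {"dx": 0,"dy": 0,"dz": -0.015,"roll": 0,"jaw": 0},
    {"dx": 0,"dy": 0,"dz": -0.008,"roll": 0,"jaw": 0},
    {"dx": 0,"dy": 0,"dz": -0.004,"roll": 0,"jaw": 0},
    {"dx": 0,"dy": 0,"dz": 0,"roll": 0,"jaw": 0},
    {"dx": 0,"dy": 0,"dz": 0,"roll": 0,"jaw": 0},
    {"dx": 0,"dy": 0,"dz": 0,"roll": 0,"jaw": 0},
    {"dx": 0,"dy": 0,"dz": 0,"roll": 0,"jaw": 0},
    {"dx": 0,"dy": 0,"dz": 0,"roll": 0,"jaw": 0}
  ]
}}

```text
t: 42.2
eef_pos: [0.569, -0.3278, 0.1464]
ee_rot: [3.142, -0.0, -0.224]
force: [0.1, -0.7, -1.7]
width: 0.0197
gripper_force: 12.0
```

```bash
python3 tilt.py
```

```text
42.2 [ 0.569  -0.3278  0.1464] [ 3.1416 -0.0003 -0.2238] [ 0.1286 -0.6636 -1.7078]
handle tilt deg 24.67188552520693 186
wall 417 ((0.07527715712785721, -0.09334012120962143), (0.10429239273071289, 0.24818098545074463), 88.81893920898438) [ 0.1983 -0.1444] [ 0.173  -0.1471]
pitcher 479 [ 0.6141 -0.1462]
```

{"fn": "servo_tool", "kwargs": {
  "moves": [
    {"dx": 0,"dy": 0,"dz": -0.005,"roll": 0,"jaw": 0},
    {"dx": 0,"dy": 0,"dz": -0.005,"roll": 0,"jaw": 0},
    {"dx": -0.01,"dy": 0.0023,"dz": -0.005,"roll": 0,"jaw": 0},
    {"dx": -0.01,"dy": 0.0023,"dz": -0.005,"roll": 0,"jaw": 0},
    {"dx": -0.0115,"dy": 0.0026,"dz": -0.008,"roll": 0,"jaw": 0},
    {"dx": -0.0115,"dy": 0.0026,"dz": -0.008,"roll": 0,"jaw": 0},
    {"dx": -0.01,"dy": 0.0023,"dz": -0.0095,"roll": 0,"jaw": 0},
    {"dx": -0.01,"dy": 0.0023,"dz": -0.0095,"roll": 0,"jaw": 0},
    {"dx": 0,"dy": 0,"dz": 0,"roll": 0,"jaw": 0},
    {"dx": 0,"dy": 0,"dz": 0,"roll": 0,"jaw": 0}
  ],
  "newtons": 9
}}

```text
t: 43.5
eef_pos: [0.506, -0.3134, 0.0912]
ee_rot: [3.142, 0.001, -0.224]
force: [-0.2, -0.8, -2.0]
width: 0.0197
gripper_force: 9.0
```

```bash
python3 tilt.py
```

```text
43.5 [ 0.506  -0.3134  0.0912] [ 3.1415  0.0005 -0.2237] [-0.1794 -0.7679 -1.9899]
handle tilt deg 39.028062158411444 212
wall 383 ((0.027532357722520828, -0.058004364371299744), (0.15571345388889313, 0.0635964572429657), 2.900277614593506) [ 0.1052 -0.0529] [-0.0403 -0.0933]
pitcher 487 [ 0.6143 -0.1462]
```

{"fn": "servo_tool", "kwargs": {
  "moves": [
    {"dx": -0.006,"dy": 0.0014,"dz": -0.007,"roll": 0,"jaw": 0},
    {"dx": -0.006,"dy": 0.0014,"dz": -0.006,"roll": 0,"jaw": 0},
    {"dx": -0.003,"dy": 0.0007,"dz": -0.004,"roll": 0,"jaw": 0},
    {"dx": 0,"dy": 0,"dz": -0.001,"roll": 0,"jaw": 0},
    {"dx": 0,"dy": 0,"dz": 0,"roll": 0,"jaw": 0},
    {"dx": 0,"dy": 0,"dz": 0,"roll": 0,"jaw": 0},
    {"dx": 0,"dy": 0,"dz": 0,"roll": 0,"jaw": 0},
    {"dx": 0,"dy": 0,"dz": 0,"roll": 0,"jaw": 0},
    {"dx": 0,"dy": 0,"dz": 0,"roll": 0,"jaw": 0},
    {"dx": 0,"dy": 0,"dz": 0,"roll": 0,"jaw": 0}
  ]
}}

```text
t: 44.8
eef_pos: [0.4902, -0.3097, 0.0737]
ee_rot: [3.142, 0.001, -0.224]
force: [-2.7, 1.6, 5.6]
width: 0.02
gripper_force: 9.0
```

```bash
cat > lev.py <<'E'
from h import *
np.set_printoptions(precision=4,suppress=True)
s=get_state();e=s["eef_pos"];y=-.2235;D=np.array([np.cos(y),np.sin(y),0]);N=np.array([-np.sin(y),np.cos(y),0])
print(s["t"],e,s["force"])
for n in("top","side"):
    p,d=grab_frame(n);X=cloud(n,d);h=cv2.cvtColor(p,cv2.COLOR_RGB2HSV)
    a=(X-e)@D;b=(X-e)@N;z=X[...,2]
    # profile: z vs along-axis for narrow strip near the handle and for bowl
    for lo in np.arange(-.11,.18,.02):
        m=(a>lo)&(a<lo+.02)&(abs(b)<.008)&(z<.3)&(z>-.02)
        m2=(a>lo)&(a<lo+.02)&(abs(b)>.04)&(abs(b)<.054)&(z<.3)&(z>-.02)
        f=lambda m:(np.round([np.percentile(z[m],5),np.median(z[m]),np.percentile(z[m],95)],3) if m.sum()>3 else None)
        print(n,round(lo+.01,3),f(m),f(m2))
E
python3 lev.py
```

```text
44.8 [ 0.4902 -0.3097  0.0737] [-2.7438  1.5697  5.5929]
top -0.1 [-0.005 -0.001  0.004] [-0.005 -0.     0.004]
top -0.08 [-0.004  0.003  0.102] [-0.003 -0.001  0.004]
top -0.06 [-0.004  0.097  0.104] [-0.003  0.     0.004]
top -0.04 [-0.004  0.1    0.285] [-0.002  0.156  0.242]
top -0.02 [-0.005  0.006  0.159] [-0.002  0.185  0.242]
top 0.0 None [0.182 0.182 0.184]
top 0.02 None None
top 0.04 None None
top 0.06 None None
top 0.08 None None
top 0.1 None None
top 0.12 None None
top 0.14 None None
top 0.16 [-0.001  0.004  0.008] [-0.     0.004  0.01 ]
top 0.18 [-0.     0.003  0.007] [-0.001  0.003  0.008]
side -0.1 [-0.001  0.002  0.003] [-0.     0.002  0.004]
side -0.08 [0.    0.004 0.102] [-0.001  0.001  0.004]
side -0.06 [-0.001  0.005  0.102] [-0.001  0.001  0.003]
side -0.04 [0.001 0.129 0.294] [-0.     0.154  0.241]
side -0.02 [0.    0.103 0.2  ] [0.001 0.217 0.294]
side 0.0 [0.001 0.005 0.101] [0.003 0.227 0.294]
side 0.02 [0.004 0.007 0.067] [0.004 0.223 0.294]
side 0.04 [0.003 0.013 0.037] [0.004 0.029 0.241]
side 0.06 None [0.006 0.025 0.051]
side 0.08 None [0.007 0.026 0.051]
side 0.1 None [0.009 0.03  0.047]
side 0.12 [0.007 0.008 0.01 ] [0.008 0.016 0.029]
side 0.14 [0.003 0.007 0.011] [0.005 0.008 0.015]
side 0.16 [0.003 0.005 0.007] [0.003 0.005 0.009]
side 0.18 [0.003 0.005 0.006] [0.004 0.005 0.008]
```

The scoop is lying level: handle top at 0.102, bowl rim at 0.051. I'll release and retreat.

{"fn": "servo_tool", "kwargs": {
  "moves": [
    {"dx": 0,"dy": 0,"dz": 0,"roll": 0,"jaw": 0.6},
    {"dx": 0,"dy": 0,"dz": 0,"roll": 0,"jaw": 0.6},
    {"dx": 0,"dy": 0,"dz": 0,"roll": 0,"jaw": 0.6},
    {"dx": 0,"dy": 0,"dz": 0,"roll": 0,"jaw": 0.6},
    {"dx": 0,"dy": 0,"dz": 0,"roll": 0,"jaw": 0.6},
    {"dx": 0,"dy": 0,"dz": 0,"roll": 0,"jaw": 0.6},
    {"dx": 0,"dy": 0,"dz": 0.01,"roll": 0,"jaw": 0.6},
    {"dx": 0,"dy": 0,"dz": 0.03,"roll": 0,"jaw": 0.6},
    {"dx": 0,"dy": 0,"dz": 0.05,"roll": 0,"jaw": 0.6},
    {"dx": 0,"dy": 0,"dz": 0.05,"roll": 0,"jaw": 0.6}
  ]
}}

```text
t: 46.15
eef_pos: [0.4908, -0.3099, 0.2154]
ee_rot: [3.141, -0.0, -0.224]
force: [1.4, -0.9, -0.3]
width: 0.0524
gripper_force: 0.0
```

{"fn": "servo_tool", "kwargs": {
  "moves": [
    {"dx": 0,"dy": 0.02,"dz": 0.03,"roll": 0,"jaw": 0.6},
    {"dx": 0,"dy": 0.04,"dz": 0,"roll": 0,"jaw": 0.6},
    {"dx": 0,"dy": 0.05,"dz": 0,"roll": 0,"jaw": 0.6},
    {"dx": 0,"dy": 0.05,"dz": 0,"roll": 0,"jaw": 0.6},
    {"dx": 0,"dy": 0.05,"dz": 0,"roll": 0,"jaw": 0.6},
    {"dx": 0,"dy": 0.05,"dz": 0,"roll": 0,"jaw": 0.6},
    {"dx": 0,"dy": 0.05,"dz": 0,"roll": 0,"jaw": 0.6},
    {"dx": 0,"dy": 0.03,"dz": 0,"roll": 0,"jaw": 0.6},
    {"dx": 0,"dy": 0.01,"dz": 0,"roll": 0,"jaw": 0.6},
    {"dx": 0,"dy": 0,"dz": 0,"roll": 0,"jaw": 0.6}
  ]
}}

```text
t: 47.4
eef_pos: [0.491, 0.0403, 0.2437]
ee_rot: [-3.141, -0.0, -0.223]
force: [0.1, -0.2, -0.0]
width: 0.0524
gripper_force: 0.0
```

```bash
python3 - <<'E'
from h import *
np.set_printoptions(precision=4,suppress=True)
s=get_state();print(s["t"],s["eef_pos"])
for n in("top","side"):
    p,d=grab_frame(n);X=cloud(n,d);h=cv2.cvtColor(p,cv2.COLOR_RGB2HSV)
    m=((h[...,2]>130)&(h[...,1]<60)&(X[...,0]<.85)&(X[...,0]>.3)&(abs(X[...,1])<.5)&(X[...,2]<.25)).astype(np.uint8)
    k,l,st,ce=cv2.connectedComponentsWithStats(m)
    for i in range(1,k):
        if st[i,4]>15: print(n,ce[i],st[i,4],np.median(X[l==i],0))
    m=(h[...,2]<45)&(X[...,2]>.09)&(X[...,2]<.115)&(X[...,0]<.52)&(X[...,1]<-.2)&(X[...,0]>.3);q=X[m]
    if len(q)>20: print("handle",cv2.minAreaRect(q[:,:2].astype(np.float32)),np.polyfit(q[:,0],q[:,2],1)[0],np.percentile(q[:,2],80))
    m=(X[...,2]>.094)&(X[...,2]<.105)&(abs(np.hypot(X[...,0]-.614,X[...,1]+.146)-.064)<.012);A=X[m]
    print("pitcher",np.linalg.lstsq(np.c_[2*A[:,:2],np.ones(len(A))],(A[:,:2]**2).sum(1),rcond=None)[0][:2])
    m=(h[...,2]<45)&(X[...,2]>.105)&(X[...,2]<.12)&(abs(X[...,0]-.617)<.06)&(X[...,1]>.08)&(X[...,1]<.3)
    if m.sum()>10: print("covergrip",cv2.minAreaRect(X[m][:,:2].astype(np.float32)))
E
```

```text
47.4 [0.491  0.0403 0.2437]
top [246.4492 125.8136] 472 [0.793  0.0529 0.1094]
top [325.1311 139.2689] 595 [ 0.7807 -0.144   0.0074]
top [205.7867 171.7704] 1594 [0.6946 0.1619 0.0776]
top [329.7971 202.1227] 1646 [ 0.6169 -0.151   0.0107]
top [353.8065 184.0645] 31 [ 0.6577 -0.2106  0.0929]
top [401.928 216.559] 1111 [ 0.5778 -0.3327  0.0063]
handle ((0.463773638010025, -0.302839994430542), (0.020365923643112183, 0.1050635278224945), 76.83295440673828) -0.013107745938030406 0.10227850232884138
pitcher [ 0.611  -0.1479]
side [231.9375 167.9375] 80 [ 0.7618 -0.1323  0.0881]
side [274.5    183.1429] 28 [ 0.6564 -0.1671  0.0329]
side [283.6  185.35] 20 [ 0.6307 -0.1707  0.0306]
handle ((0.45368313789367676, -0.2966875731945038), (0.025456933304667473, 0.07913463562726974), 75.19511413574219) -0.010013651382522026 0.10219870068190616
pitcher [ 0.6144 -0.1457]
covergrip ((0.6151437163352966, 0.14417880773544312), (0.0189218632876873, 0.06582996249198914), 89.9295883178711)
```

```bash
python3 - <<'E'
from h import *
np.set_printoptions(precision=3,suppress=True)
p,d=grab_frame("top");X=cloud("top",d)
m=((np.hypot(X[...,0]-.612,X[...,1]+.147)<.06)&(X[...,2]>.02)&(X[...,2]<.095)).astype(np.uint8)
k,l,st,ce=cv2.connectedComponentsWithStats(m)
print([(ce[i],st[i,4],np.median(X[l==i],0)) for i in range(1,k) if st[i,4]>8])
h=cv2.cvtColor(p,cv2.COLOR_RGB2HSV)
for v in(150,165,180,195,210):
    k,l,st,ce=cv2.connectedComponentsWithStats(m*(h[...,2]>v).astype(np.uint8));print(v,[(ce[i].round(),st[i,4]) for i in range(1,k) if st[i,4]>15])
m=(abs(X[...,0]-.575)<.06)&(abs(X[...,1]+.33)<.035)&(X[...,2]>.02)&(X[...,2]<.045);print("in bowl pts",m.sum())
E
```

```text
[(array([325.307, 194.982]), np.int32(563), array([ 0.636, -0.134,  0.031])), (array([325.473, 209.42 ]), np.int32(112), array([ 0.597, -0.138,  0.031]))]
150 [(array([321., 194.]), np.int32(375)), (array([342., 197.]), np.int32(93)), (array([326., 209.]), np.int32(97))]
165 [(array([322., 188.]), np.int32(81)), (array([334., 186.]), np.int32(80)), (array([313., 197.]), np.int32(86)), (array([342., 197.]), np.int32(85)), (array([313., 209.]), np.int32(64)), (array([326., 209.]), np.int32(88))]
180 [(array([322., 187.]), np.int32(57)), (array([334., 186.]), np.int32(74)), (array([313., 197.]), np.int32(74)), (array([342., 197.]), np.int32(74)), (array([313., 209.]), np.int32(58)), (array([326., 209.]), np.int32(78))]
195 [(array([334., 186.]), np.int32(57)), (array([322., 187.]), np.int32(25)), (array([313., 197.]), np.int32(61)), (array([342., 196.]), np.int32(60)), (array([326., 208.]), np.int32(60)), (array([313., 209.]), np.int32(42))]
210 [(array([334., 186.]), np.int32(43)), (array([313., 197.]), np.int32(42)), (array([342., 196.]), np.int32(42)), (array([326., 209.]), np.int32(44)), (array([312., 209.]), np.int32(21))]
in bowl pts 37
```

All six cubes are in the pitcher. The scoop stands level and empty on the mat, and the cover is shut.

```bash
python3 -c "
from station import *
print(job_done())"
```

```text
the job is handed in; nothing more can be done
None
```

The job is done and handed in at about 47 s: all six ice cubes are in the pitcher, the cover was shut to its end stop before emptying, and the empty scoop is back level on the mat.

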